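# Pack the two-bay kit box and latch its shutter

### The arm

A 6-joint arm with a two-finger parallel gripper is mounted at the origin on a cart in front of the work surface, level with it; the furniture and walls round the work are solid. World frame = base frame: x ahead of the robot, y to its left, z up, the work surface at z = 0. Lengths are in m, angles in rad, forces in N, time in s.
With the tool pointing down it reaches from about 0.375 to 0.975 m from the base axis. Payload 3.8 kg.
Tool frame: the origin (TCP) lies midway between the tips of the shut fingers; the grasp point (between the pads) lies robot.grasp_offset behind it (robot.grasp_offset is the distance from the TCP to the grasp point, in m); z points along the fingers, y is the line along which they close (so a half turn about z gives the same grasp; the last joint's range is limited). The gripper opens to 88 mm and grips with 3 to 60 N. Pads are 18 mm wide; open, the fingers measure 123 mm over their backs; the gripper's body (75 mm by 187 mm) begins 45 mm behind the grasp point.
Start: joints at [1.2, 0.264, 1.604, -0, 1.274, -0.037], TCP at [0.221, 0.638, 0.239] pointing down, gripper open.
Joint ranges: [-2.63, 2.63], [-0.94, 2.18], [0.31, 2.57], [-1.31, 4.45], [0, 2.66], [-2.55, 2.55]. Speed limits (rad/s): [2.57, 2.57, 3.14, 3.14, 3.14, 3.14].

### API

Orientations are given as a unit quaternion [x, y, z, w].
In Python, from station import robot, cams gives the robot as it stands.
- The arm moves only by the tool carry_out, never from a script. Its argument "increments" is a list of rows, each an object with "dp": the shift along the tool's x, y, z in m, a list of three; "yaw": the turn about the tool's z in degrees; "claw": the finger opening in m, from 0 to 0.0881. A call has exactly 5 rows; each row shifts and turns the commanded pose from where the row before left it, along the tool's axes as they then stand; what a row does not reach is not made up. A row lasts 1/10 s, in which the tool goes at most 50 mm and 8.59 degrees, less where a joint would pass 70% of its speed; a pose out of reach is approached as far as the arm can. A call is refused whole if a number of a shift passes 0.05 or a number of a turn 8.59, either way. A call with a gripper value outside its range is refused whole. The fingers move at their own pace and stop on an object; "grip_force" is the grip in N (left out, the last holds). Time passes only in rows, so rows that do not move let the fingers close, or fill a call up. It gives the time, the measured TCP pose, the force, the opening and the grip force at its end, in the units of the state.
- robot.get_obs(): the state, without advancing time (a new reading comes with each control period).
- cams.read_camera(name): name is "scene" or "top" or "wrist"; returns the picture (384x512x3 uint8, red, green, blue); there is no depth.
- cams.camera_model(name): a dict with "fx", "fy", "cx", "cy" (pixels), "R" (3x3) and "t" (3): a world point X has camera coordinates R X + t; the wrist camera has in their place "T_tool_cam" (4x4, takes a point from camera to tool coordinates, whose origin is the TCP and whose axes are the flange's). Camera axes: x right, y down, z forward; pixel columns grow to the right and rows downward; lengths in m; the calibration is good to about 2 mm. A picture is of the moment at which its call begins: read the wrist's pose just before it. camera_model takes no time and is no camera call.
- robot.close_job(): hands the job in; it is judged then, once.
Trained networks look in the newest picture that a camera, given by its name, has taken for a name from the list of things; names that differ only in an ending like _2 or _b are one class to them, and where a whole thing is asked for, a point or a joint stands for the part that bears it (a point fixed in the world has none). Each returns a list of dicts, best first, with "conf" (0 to 1); they miss things now and then, are a little off and sometimes report something else, mostly with a low value. They report only what shows in the picture. A call takes as long as a camera call. They do not tell look-alikes from the thing itself.
- cams.find_in(camera, label): "box" ([centre column, centre row, width, height] in pixels, round what is visible of it).
The state is a dict: "time": time; "joint_pos": joint angles; "qd": joint speeds; "joint_efforts": joint torques, N m; "tool_pos": TCP position; "ee_rot": TCP orientation; "contact_force": force on the tool from outside, world axes, zero at the start; "ft_torque": the same for the moment, N m; "gripper_width": finger opening in m; "grip_force": force on a finger pad.
Only numpy, scipy, OpenCV 4.12 (cv2) and the standard library are available. Lean on these libraries where they do the work, as an engineer would, in place of code of your own. Each camera call takes 0.05 s, during which the arm holds its last target. There are 200 camera calls.

### The job

Pack the green kit box: slide its shutter until it clicks at the stop that uncovers the left bay (wood-coloured floor) and put every timber packer in there, then slide it to the stop that uncovers the right bay (red floor) and put every red hex-key set in there. Then slide the shutter back until it clicks into its middle stop, covering both bays, tip the latch's wire loop down behind the keeper, and only then push the red lever past its toggle point until it lies flat. Leave the other tools on the bench where they are.

Things in the scene. Friction and masses are not known exactly. Their poses are not given: they have to be found in the camera images.
- kit_box: Green box fixed to the bench, 90 mm high; x to the back, y left, z up. Origin: on the bench, midway between the bays; it spans x -105..+72, y -225..+225 mm. Two open bays in the deck side by side, each 110 (x) x 102 (y) x 82 mm deep, 8 mm wall between; deck closed beyond. A 5 mm shutter plate, 122 x 224 mm, top at z 95.5, slides along y between 9 mm guides; a sprung pin clicks between dowels.
- shutter (a joint): Shutter position along the box's y, m: 0 = middle stop (both bays covered), -0.110 = right stop (left bay uncovered), +0.110 = left stop (right bay uncovered). Travel ends at 0.1145 either way. It slides with 1.5 N; entering or leaving a stop takes about 15 N; the pin pulls it home only from within about 4 mm of a stop.
- shutter_handle (a point): Black block handle of the shutter, this point 25 mm above the plate, centred: 36 (x) x 20 (y) mm, stands 40 mm above the plate, 25 mm behind the box's middle line; axes as the box. Grip it across y.
- left_bay (a point): Centre of the left bay's floor (wood coloured), 8 mm above the bench; axes as the box. The rim is 82 mm above it.
- right_bay (a point): Centre of the right bay's floor (red), 8 mm above the bench; axes as the box. The rim is 82 mm above it.
- latch_lever (a joint): Red lever, 50 x 18 x 8 mm, hinged along y at x -80, y 0, z 104 mm of the box, on its front strip. 0 = closed: flat, pointing to the front. 1.92 (start) = open: up, leaning 20 degrees to the back. A spring holds it at either end; toggle point at 0.68, about 6 N at the tip to push over, then it snaps flat.
- lever_tip (a point): Point on the lever 45 mm from its hinge, on the face that is uppermost when it lies flat (the face to the back when it stands open).
- latch_loop (a joint): Wire loop swinging freely on the lever 14 mm from the lever's hinge; angle to the lever. Lever open: 3.93 (start) = thrown back, leaning 25 degrees to the front of upright; about 1.55 = lying to the back on the shutter, behind the keeper. Hooked with lever flat: about -0.1. Pushed past upright it falls over the lever by its own weight.
- loop_bar (a point): Middle of the loop's end bar (4.4 mm wire along y, 34 mm wide, 55 mm from the loop's hinge). At the start the loop's highest part, about 167 mm above the bench and 97 mm in front of the box's middle line; upright 172 mm. The open lever's tip is at 152 mm.
- keeper (a point): Steel hook on the shutter plate near its front edge: 22 mm wide, 11 mm high, its lip pointing to the back ends 7 mm behind this point. Origin: foot of the post's rear face; axes as the box. In line with the loop only at the middle stop. Hooked with the lever open the bar lies on the plate about 18 mm behind this point; lever flat: 2 to 5 mm behind it, under the lip.
- packer_a: Timber packer, pine block 45 (x) x 70 (y) x 36 (z) mm, 60 g. Origin: centre of the underside. May be absent.
- packer_b: Timber packer like packer_a. May be absent.
- hexset_a: Hex-key set in a red holder, 28 (x) x 100 (y) x 25 (z) mm, 160 g. Origin: centre of the underside. May be absent.
- hexset_b: Hex-key set like hexset_a. May be absent.
- tape_measure: Yellow tape measure on the left of the bench, 36 x 90 x 64 mm, bystander. Origin: centre of the underside.
- pliers_comb: Red-handled pliers on the left of the bench, 56 x 177 x 13 mm, bystander. Origin: centre of the underside.
- g_clamp: Green G-clamp at the right of the bench, 181 x 96 x 21 mm, bystander. Origin: centre of the underside.
Things that resemble listed ones, but are neither listed nor needed, are in the scene too. Leave any black look-alike of the hexset_a alone. Leave any blue look-alike of the packer_a alone.

How it is judged:
By the outcome, as a careful person would: the job done as asked, in the order asked, and still so for the second after the job is handed in, with the robot touching nothing.
Of packer_a, packer_b, hexset_a, hexset_b only 3 to 4 are there at a start; the rules pass over those that are not, and their reading is None.
At some moment in a run one of packer_a, packer_b, hexset_a, hexset_b may be knocked a few centimetres aside while the robot is not near it.
Once in a run the grip may slacken for a moment while it holds something.
It also fails if it takes over 208 s, if anything falls off the work surface, if the arm or the gripper's body presses on something with over 40 N, if the wrist force passes 120 N, or if a joint passes its speed limit or range.

## Working session

There is one attempt and no reset: what is moved stays moved. The work goes in short steps, Python scripts to look and compute and a tool call to move; the robot and the scene stay as the last step left them, time stands still between calls to the robot, and variables do not carry over. Pictures are saved under pics/ and viewed, at most 14 in all, crops included, and the job is handed in when it is done.

Besides the shell and the picture viewer there is one more tool, called after ">>>" as a command line: name --argument value ..., lists and objects as JSON in quotes. carry_out: Moves the arm, as the interface text tells. Its arguments: {"type":"object","properties":{"increments":{"type":"array"},"grip_force":{"type":"number"}},"required":["increments"]}

```bash
ls; mkdir -p pics
python3 - <<'E'
from station import robot,cams
import cv2,numpy as np
o=robot.get_obs()
print({k:np.round(v,3).tolist() for k,v in o.items()}, robot.grasp_offset)
for c in ["scene","top"]:
    cv2.imwrite(f"pics/{c}0.png",cams.read_camera(c)[:,:,::-1])
    m=cams.camera_model(c); print(c,{k:np.round(v,4).tolist() for k,v in m.items()})
    for l in ["kit_box","shutter_handle","packer_a","hexset_a","keeper","latch_lever","loop_bar"]:
        print(l,[(np.round(d["box"]).tolist(),round(d["conf"],2)) for d in cams.find_in(c,l)][:5])
print(cams.camera_model("wrist"))
E
```

```text
pics
{'time': 0.0, 'joint_pos': [1.2, 0.265, 1.605, -0.0, 1.274, -0.037], 'qd': [0.0, 0.002, 0.001, -0.001, 0.001, -0.001], 'joint_efforts': [0.001, -50.213, -35.687, 0.073, 0.03, -0.0], 'tool_pos': [0.221, 0.637, 0.237], 'ee_rot': [0.166, 0.986, -0.001, -0.0], 'contact_force': [-0.288, 0.414, 0.398], 'ft_torque': [0.005, 0.023, -0.01], 'grip_force': 0.0, 'gripper_width': 0.088} 0.0187
scene {'fx': 423.5837, 'fy': 423.5837, 'cx': 254.9681, 'cy': 194.7986, 'R': [[0.7957, -0.6055, -0.0114], [-0.4706, -0.6064, -0.6409], [0.3812, 0.5154, -0.7675]], 't': [-0.444, 0.3033, 1.3685]}
kit_box [([239.0, 193.0, 102.0, 114.0], 0.89)]
shutter_handle [([243.0, 181.0, 59.0, 51.0], 0.69)]
packer_a [([381.0, 311.0, 28.0, 26.0], 0.95), ([335.0, 278.0, 24.0, 23.0], 0.69), ([310.0, 304.0, 27.0, 22.0], 0.62)]
hexset_a [([282.0, 278.0, 25.0, 29.0], 0.79), ([295.0, 253.0, 13.0, 26.0], 0.54)]
keeper [([243.0, 179.0, 55.0, 49.0], 0.94)]
latch_lever []
loop_bar []
top {'fx': 433.2912, 'fy': 433.2912, 'cx': 250.5065, 'cy': 187.7658, 'R': [[-0.2865, -0.9579, -0.0164], [-0.7554, 0.2364, -0.6111], [0.5893, -0.1627, -0.7914]], 't': [0.1213, 0.4412, 1.3961]}
kit_box []
shutter_handle []
packer_a []
hexset_a []
keeper []
latch_lever []
loop_bar []
{'fx': 277.1078078744949, 'fy': 277.1078078744949, 'cx': 257.9184197978181, 'cy': 191.50200927827922, 'T_tool_cam': array([[ 6.94445618e-04, -9.55117851e-01, -2.96225265e-01,
         7.62740698e-02],
       [ 9.99999756e-01,  6.86915623e-04,  1.29496293e-04,
        -3.43390387e-04],
       [ 7.97975417e-05, -2.96225283e-01,  9.55118095e-01,
        -1.45061549e-01],
       [ 0.00000000e+00,  0.00000000e+00,  0.00000000e+00,
         1.00000000e+00]])}
```

View pics/top0.png

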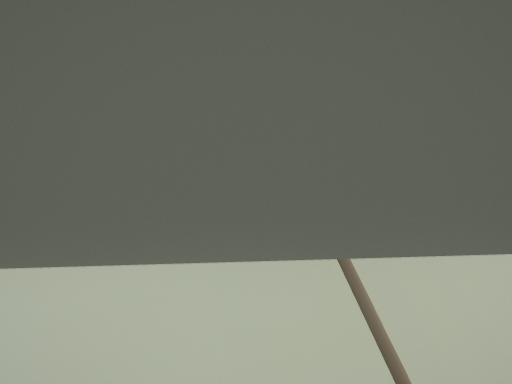

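View pics/scene0.png

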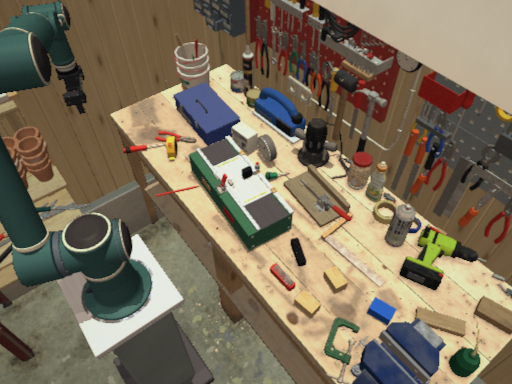

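```bash
cat > h.py <<'E'
from station import robot,cams
import cv2,numpy as np
from scipy.spatial.transform import Rotation as Rn
def cam(name):
    m=cams.camera_model(name)
    if name!="wrist": return m,np.array(m["R"]).T,-np.array(m["R"]).T@np.array(m["t"])
    o=robot.get_obs(); R=Rn.from_quat(o["ee_rot"]).as_matrix(); T=np.array(m["T_tool_cam"])
    return m,R@T[:3,:3],R@T[:3,3]+np.array(o["tool_pos"])
def ray(c,uv,z):
    m,R,p=c; d=R@np.array([(uv[0]-m["cx"])/m["fx"],(uv[1]-m["cy"])/m["fy"],1]); return p+d*(z-p[2])/d[2]
def proj(c,X):
    m,R,p=c; q=R.T@(np.array(X)-p); return np.array([m["fx"]*q[0]/q[2]+m["cx"],m["fy"]*q[1]/q[2]+m["cy"]])
def snap(name,f,box=None,s=1):
    c=cam(name); im=cams.read_camera(name)[:,:,::-1].copy(); cv2.imwrite("pics/raw_"+f+".png",im)
    if box: im=im[box[1]:box[3],box[0]:box[2]]
    cv2.imwrite("pics/"+f+".png",cv2.resize(im,None,fx=s,fy=s,interpolation=cv2.INTER_CUBIC)); return c,im
def pose():
    o=robot.get_obs(); R=Rn.from_quat(o["ee_rot"]).as_matrix()
    return np.array(o["tool_pos"]),R
E
python3 - <<'E'
from h import *
c=cam("scene")
for n,uv,z in [("hex",(282,278),.012),("black",(297,252),.012),("pk1",(335,278),.018),("pk2",(308,303),.018),("blue",(381,311),.018),("boxFL",(191,154),.09),("boxFR",(247,234),.09),("boxBR",(292,211),.09),("boxBL",(232,137),.09),("handle",(247,172),.12)]:
    print(n,np.round(ray(c,uv,z),3))
im=cv2.imread("pics/scene0.png")[120:320,150:400]
cv2.imwrite("pics/s0.png",cv2.resize(im,None,fx=3,fy=3,interpolation=cv2.INTER_CUBIC))
p,R=pose();print(np.round(R,3))
E
```

```text
hex [ 0.441 -0.299  0.012]
black [ 0.544 -0.254  0.012]
pk1 [ 0.573 -0.406  0.018]
pk2 [ 0.447 -0.417  0.018]
blue [ 0.605 -0.572  0.018]
boxFL [0.475 0.296 0.09 ]
boxFR [ 0.423 -0.136  0.09 ]
boxBR [ 0.602 -0.153  0.09 ]
boxBL [0.655 0.277 0.09 ]
handle [0.573 0.064 0.12 ]
[[-0.945  0.328 -0.   ]
 [ 0.328  0.945 -0.   ]
 [ 0.    -0.    -1.   ]]
```

View pics/s0.png

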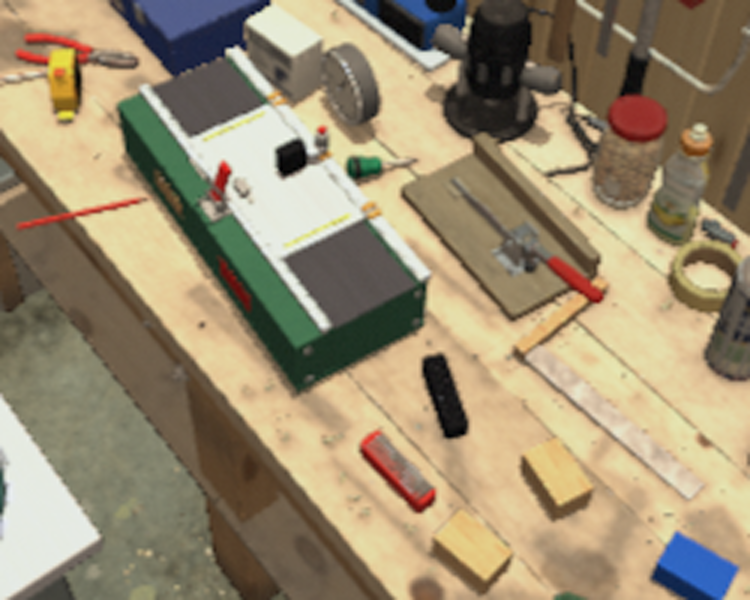

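>>> carry_out --increments '[{"dp": [0, 0, -0.02], "yaw": -6.15, "claw": 0.088}, {"dp": [0, 0, -0.02], "yaw": -6.15, "claw": 0.088}, {"dp": [-0.0266, -0.0408, 0], "yaw": 0, "claw": 0.088}, {"dp": [-0.0266, -0.0408, 0], "yaw": 0, "claw": 0.088}, {"dp": [-0.0266, -0.0408, 0], "yaw": 0, "claw": 0.088}]'

```text
time: 1.3
tool_pos: [0.2862, 0.5056, 0.279]
ee_rot: [0.059, 0.998, 0.0, 0.0]
contact_force: [1.0, -0.4, -0.6]
gripper_width: 0.088
grip_force: 0.0
```

>>> carry_out --increments '[{"dp": [-0.0266, -0.0408, 0], "yaw": 0, "claw": 0.088}, {"dp": [-0.0266, -0.0408, 0], "yaw": 0, "claw": 0.088}, {"dp": [-0.0266, -0.0408, 0], "yaw": 0, "claw": 0.088}, {"dp": [-0.0266, -0.0408, 0], "yaw": 0, "claw": 0.088}, {"dp": [-0.0266, -0.0408, 0], "yaw": 0, "claw": 0.088}]'

```text
time: 1.8
tool_pos: [0.3941, 0.2866, 0.2791]
ee_rot: [0.059, 0.998, 0.0, 0.0]
contact_force: [0.4, 0.4, 0.3]
gripper_width: 0.088
grip_force: 0.0
```

>>> carry_out --increments '[{"dp": [-0.0266, -0.0408, 0], "yaw": 0, "claw": 0.088}, {"dp": [-0.0266, -0.0408, 0], "yaw": 0, "claw": 0.088}, {"dp": [-0.0266, -0.0408, 0], "yaw": 0, "claw": 0.088}, {"dp": [-0.0266, -0.0408, -0.01], "yaw": 0, "claw": 0.088}, {"dp": [0, 0, -0.01], "yaw": 0, "claw": 0.088}]'

```text
time: 2.3
tool_pos: [0.4816, 0.1087, 0.2989]
ee_rot: [0.063, 0.998, -0.001, 0.0]
contact_force: [0.4, -0.1, -1.0]
gripper_width: 0.0878
grip_force: 0.0
```

Run:
```python
from h import *
c,im=snap("wrist","w1",s=1.5)
print(pose())
for l in ["kit_box","shutter_handle","keeper","latch_lever","latch_loop"]:
    print(l,[(np.round(d["box"]).tolist(),round(d["conf"],2)) for d in cams.find_in("wrist",l)][:3])
```

```text
(array([0.4816266 , 0.11125019, 0.30103267]), array([[-9.92229485e-01,  1.24389715e-01,  2.80128826e-03],
       [ 1.24390979e-01,  9.92233241e-01,  2.81099082e-04],
       [-2.74456549e-03,  6.27369787e-04, -9.99996037e-01]]))
kit_box [([235.0, 208.0, 354.0, 155.0], 0.85)]
shutter_handle [([234.0, 230.0, 172.0, 108.0], 0.62)]
keeper [([235.0, 231.0, 170.0, 115.0], 0.7), ([228.0, 159.0, 43.0, 15.0], 0.53)]
latch_lever []
latch_loop [([230.0, 161.0, 36.0, 16.0], 0.57)]
```

View pics/w1.png

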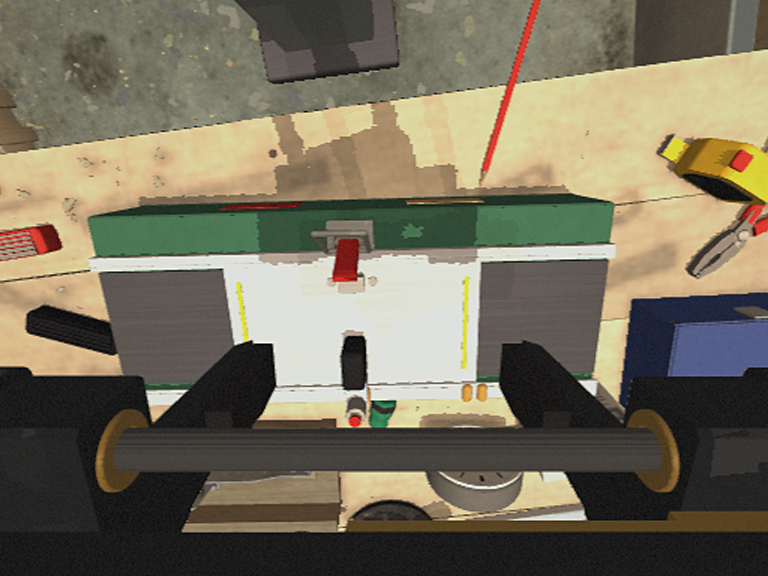

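Run:
```python
from h import *
c=cam("wrist")
a=ray(c,(60,144.5),.09);b=ray(c,(408.7,136),.09);print(a,b,np.linalg.norm(a-b))
g1=ray(c,(60,180),.099);g2=ray(c,(409.5,171.5),.099);print(g1,g2)
v=b-a;yaw=np.arctan2(-v[0],v[1]);print("yaw",np.degrees(yaw))
ex=np.array([np.cos(yaw),np.sin(yaw),0]);ey=np.array([-ex[1],ex[0],0])
O=(a+b)/2+.105*ex;O[2]=0;print("O",O)
im=cv2.imread("pics/raw_w1.png")
W=lambda x,y,z:O+x*ex+y*ey+np.array([0,0,z])
def poly(P):cv2.polylines(im2,[np.int32(16*s*np.array([proj(c,W(*p)) for p in P])+8*s)],True,(255,0,255),1,cv2.LINE_AA,4)
s=2;im2=cv2.resize(im,None,fx=s,fy=s,interpolation=cv2.INTER_CUBIC)
poly([(-.105,-.225,.09),(-.105,.225,.09),(.072,.225,.09),(.072,-.225,.09)])
poly([(-.105,-.225,0),(-.105,.225,0),(-.105,.225,.09),(-.105,-.225,.09)])
poly([(-.061,-.112,.0955),(-.061,.112,.0955),(.061,.112,.0955),(.061,-.112,.0955)])
poly([(.007,-.010,.1355),(.007,.010,.1355),(.043,.010,.1355),(.043,-.010,.1355)])
tip=(-.08+.045*np.sin(np.radians(20)),0,.104+.045*np.cos(np.radians(20)))
poly([(-.08,0,.104),tip])
cv2.imwrite("pics/w1o.png",im2[190:560,80:860])
p,R=pose();h=W(.025,0,.1205);print("handle",h, "tcp err tool",R.T@(h-p))
im=cv2.imread("pics/raw_scene0.png")
```

```text
[ 0.42076659 -0.13131691  0.09      ] [0.46134781 0.30741684 0.09      ] 0.44060656245229274
[ 0.46424229 -0.13959286  0.099     ] [0.5050378  0.30568034 0.099     ]
yaw -5.284606733328105
O [0.54561089 0.07837915 0.        ]
handle [0.57050463 0.07607657 0.1205    ] tcp err tool [-0.09544698 -0.02792093  0.17762254][ WARN:0@0.036] global loadsave.cpp:275 findDecoder imread_('pics/raw_scene0.png'): can't open/read file: check file path/integrity
```

View pics/w1o.png

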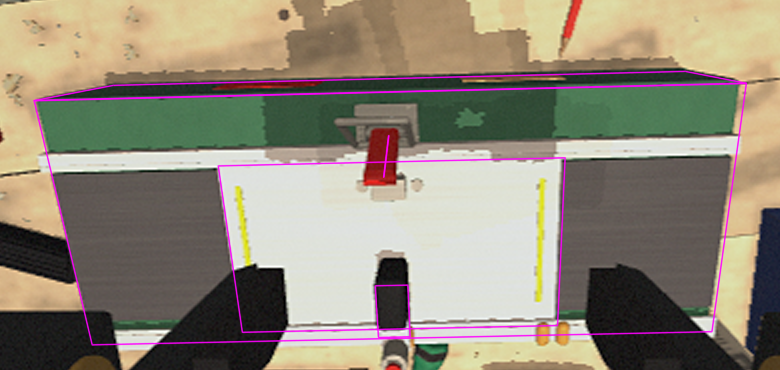

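Run:
```python
from h import *
from scipy.optimize import least_squares
c=cam("wrist")
picks=[((36,100),(-.105,-.225,.09)),((742,82),(-.105,.225,.09)),((713,328),(.072,.225,.09)),((377,328),(.043,-.010,.1355)),((408,327),(.043,.010,.1355)),((377,259),(.007,-.010,.0955)),((408,258),(.007,.010,.0955)),((219,166),(-.061,-.112,.0955)),((558,157),(-.061,.112,.0955)),((557,322),(.061,.112,.0955))]
P=np.array([[(u+80)/2,(v+190)/2] for (u,v),_ in picks]);Q=np.array([q for _,q in picks])
def pr(t,n):
    R=Rn.from_euler('z',t[2]).as_matrix()
    return np.array([proj(c,R@q+[t[0],t[1],t[3] if n==4 else 0]) for q in Q])
for n in (3,4):
    s=least_squares(lambda t:(pr(t,n)-P).ravel(),[.5456,.078,-.09,0][:n],loss="soft_l1")
    print(n,np.round(s.x,4),np.degrees(s.x[2]));print(np.round(pr(s.x,n)-P,1).tolist())
```

```text
3 [ 0.5455  0.078  -0.088 ] -5.042837918853045
[[-2.1, 0.3], [0.9, -0.9], [-1.2, 0.5], [-0.1, 4.0], [0.2, 4.1], [1.3, -0.6], [0.5, -0.5], [-1.5, -0.5], [2.4, -0.7], [-0.5, 0.7]]
4 [ 0.5464  0.0779 -0.0896 -0.0033] -5.132770404006257
[[-0.2, 0.3], [-0.5, -0.2], [-2.5, 0.1], [0.1, 3.2], [0.3, 3.3], [1.5, -1.0], [0.6, -0.9], [-0.5, -0.6], [1.9, -0.5], [-1.1, 0.2]]
```

>>> carry_out --increments '[{"dp": [-0.046, -0.014, 0.01], "yaw": -2.1, "claw": 0.088}, {"dp": [-0.046, -0.0135, 0.01], "yaw": 0, "claw": 0.088}, {"dp": [0, 0, 0.045], "yaw": 0, "claw": 0.088}, {"dp": [0, 0, 0.045], "yaw": 0, "claw": 0.088}, {"dp": [0, 0, 0.03], "yaw": 0, "claw": 0.07}]'

```text
time: 3.1
tool_pos: [0.5663, 0.0785, 0.1545]
ee_rot: [0.04, 0.999, -0.0, -0.003]
contact_force: [0.1, -0.7, -0.3]
gripper_width: 0.0822
grip_force: 0.0
```

>>> carry_out --increments '[{"dp": [0, 0, 0.03], "yaw": 0, "claw": 0.06}, {"dp": [0, 0, 0.026], "yaw": 0, "claw": 0.05}, {"dp": [0, 0, 0], "yaw": 0, "claw": 0.05}, {"dp": [0, 0, 0], "yaw": 0, "claw": 0.05}, {"dp": [0, 0, 0], "yaw": 0, "claw": 0.05}]'

```text
time: 3.6
tool_pos: [0.5696, 0.0779, 0.1043]
ee_rot: [0.041, 0.999, 0.0, 0.001]
contact_force: [-0.0, 0.3, -0.1]
gripper_width: 0.05
grip_force: 0.0
```

Run:
```python
from h import *
c,im=snap("wrist","w2",s=1.5); p,R=pose(); print(p,R[:,1])
```

```text
[0.56980002 0.07772141 0.10460275] [8.14568298e-02 9.96676763e-01 4.63552772e-04]
```

View pics/w2.png

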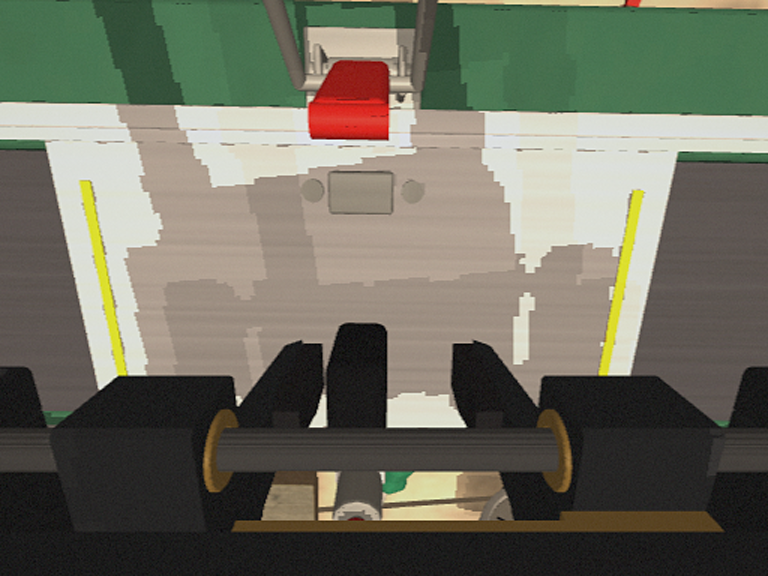

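Run:
```python
from h import *
c=cam("wrist")
for n,uv,z in [("h1",(332,324),.0955),("h2",(386,324),.0955),("pl",(47,143),.0955),("pr",(678,152),.0955),("kp",(361,193),.1),("leverhinge",(361,62),.104)]:
    print(n,np.round(ray(c,np.array(uv)/1.5,z),4))
```

```text
h1 [0.5548 0.0566 0.0955]
h2 [0.5566 0.078  0.0955]
pl [ 0.4789 -0.0346  0.0955]
pr [0.4998 0.1859 0.0955]
kp [0.5045 0.0735 0.1   ]
leverhinge [0.4642 0.0777 0.104 ]
```

>>> carry_out --increments '[{"dp": [-0.004, -0.0105, 0], "yaw": 0.7, "claw": 0.05}, {"dp": [0, 0, 0], "yaw": 0, "claw": 0.0}, {"dp": [0, 0, 0], "yaw": 0, "claw": 0.0}, {"dp": [0, 0, 0], "yaw": 0, "claw": 0.0}, {"dp": [0, 0, 0], "yaw": 0, "claw": 0.0}]' --grip_force 45

```text
time: 4.15
tool_pos: [0.5719, 0.0669, 0.1028]
ee_rot: [0.048, 0.999, 0.001, 0.0]
contact_force: [1.0, 9.7, -0.1]
gripper_width: 0.0201
grip_force: 5.2
```

>>> carry_out --increments '[{"dp": [0, 0, 0], "yaw": 0, "claw": 0.0}, {"dp": [0, -0.01, 0], "yaw": 0, "claw": 0.0}, {"dp": [0, -0.02, 0], "yaw": 0, "claw": 0.0}, {"dp": [0, -0.02, 0], "yaw": 0, "claw": 0.0}, {"dp": [0, -0.02, 0], "yaw": 0, "claw": 0.0}]'

```text
time: 4.65
tool_pos: [0.5649, -0.0034, 0.1028]
ee_rot: [0.047, 0.999, 0.0, -0.0]
contact_force: [0.5, 2.7, 0.5]
gripper_width: 0.0198
grip_force: 45.0
```

>>> carry_out --increments '[{"dp": [0, -0.015, 0], "yaw": 0, "claw": 0.0}, {"dp": [0, -0.015, 0], "yaw": 0, "claw": 0.0}, {"dp": [0, -0.006, 0], "yaw": 0, "claw": 0.0}, {"dp": [0, -0.004, 0], "yaw": 0, "claw": 0.0}, {"dp": [0, 0, 0], "yaw": 0, "claw": 0.0}]'

```text
time: 5.15
tool_pos: [0.5611, -0.0428, 0.1028]
ee_rot: [0.048, 0.999, 0.001, -0.0]
contact_force: [-2.8, 3.6, 3.7]
gripper_width: 0.0196
grip_force: 45.0
```

>>> carry_out --increments '[{"dp": [0, 0, 0], "yaw": 0, "claw": 0.0}, {"dp": [0, 0, 0], "yaw": 0, "claw": 0.0}, {"dp": [0, 0, 0], "yaw": 0, "claw": 0.0}, {"dp": [0, 0, 0], "yaw": 0, "claw": 0.0}, {"dp": [0, 0, 0], "yaw": 0, "claw": 0.0}]'

```text
time: 5.65
tool_pos: [0.561, -0.0429, 0.1028]
ee_rot: [0.047, 0.999, 0.0, -0.0]
contact_force: [-2.5, 4.0, 4.4]
gripper_width: 0.0195
grip_force: 45.0
```

>>> carry_out --increments '[{"dp": [0, 0, 0], "yaw": 0, "claw": 0.06}, {"dp": [0, 0, 0], "yaw": 0, "claw": 0.06}, {"dp": [0, 0, -0.03], "yaw": 0, "claw": 0.06}, {"dp": [0, 0, -0.05], "yaw": 0, "claw": 0.088}, {"dp": [0, 0, -0.05], "yaw": 0, "claw": 0.088}]'

```text
time: 6.15
tool_pos: [0.5606, -0.0437, 0.2326]
ee_rot: [0.047, 0.999, -0.0, -0.001]
contact_force: [1.1, -0.5, 0.2]
gripper_width: 0.0574
grip_force: 0.0
```

>>> carry_out --increments '[{"dp": [0.02, -0.03, -0.03], "yaw": 0, "claw": 0.088}, {"dp": [0.02, -0.03, -0.03], "yaw": 0, "claw": 0.088}, {"dp": [0.02, -0.04, 0], "yaw": 0, "claw": 0.088}, {"dp": [0.02, -0.04, 0], "yaw": 0, "claw": 0.088}, {"dp": [0, -0.03, 0], "yaw": 0, "claw": 0.088}]'

```text
time: 6.65
tool_pos: [0.4637, -0.2072, 0.2934]
ee_rot: [0.048, 0.999, -0.001, 0.0]
contact_force: [0.4, 1.1, 0.2]
gripper_width: 0.088
grip_force: 0.0
```

>>> carry_out --increments '[{"dp": [0, -0.03, 0], "yaw": 0, "claw": 0.088}, {"dp": [0, -0.02, 0], "yaw": 0, "claw": 0.088}, {"dp": [0, 0, 0], "yaw": 0, "claw": 0.088}, {"dp": [0, 0, 0], "yaw": 0, "claw": 0.088}, {"dp": [0, 0, 0], "yaw": 0, "claw": 0.088}]'

```text
time: 7.15
tool_pos: [0.461, -0.2541, 0.2925]
ee_rot: [0.047, 0.999, 0.0, -0.0]
contact_force: [0.5, 0.4, 0.7]
gripper_width: 0.0883
grip_force: 0.0
```

Run:
```python
from h import *
print(pose()[0]);c,im=snap("wrist","w3",s=1.5); p,R=pose(); print(p,R[:,1])
for l in ["packer_a","hexset_a"]:
    print(l,[(np.round(d["box"]).tolist(),round(d["conf"],2),np.round(ray(c,d["box"][:2],.03),3).tolist()) for d in cams.find_in("wrist",l)][:5])
```

```text
[ 0.46101417 -0.25409335  0.29250711]
[ 0.4610784  -0.25391293  0.29257725] [9.35883136e-02 9.95610971e-01 1.48017133e-04]
packer_a [([150.0, 155.0, 60.0, 44.0], 0.86, [0.439, -0.412, 0.03]), ([86.0, 251.0, 46.0, 33.0], 0.82, [0.586, -0.551, 0.03]), ([169.0, 232.0, 53.0, 41.0], 0.65, [0.565, -0.409, 0.03])]
hexset_a [([230.0, 149.0, 67.0, 26.0], 0.65, [0.441, -0.293, 0.03]), ([264.0, 207.0, 67.0, 34.0], 0.58, [0.537, -0.252, 0.03])]
```

View pics/w3.png

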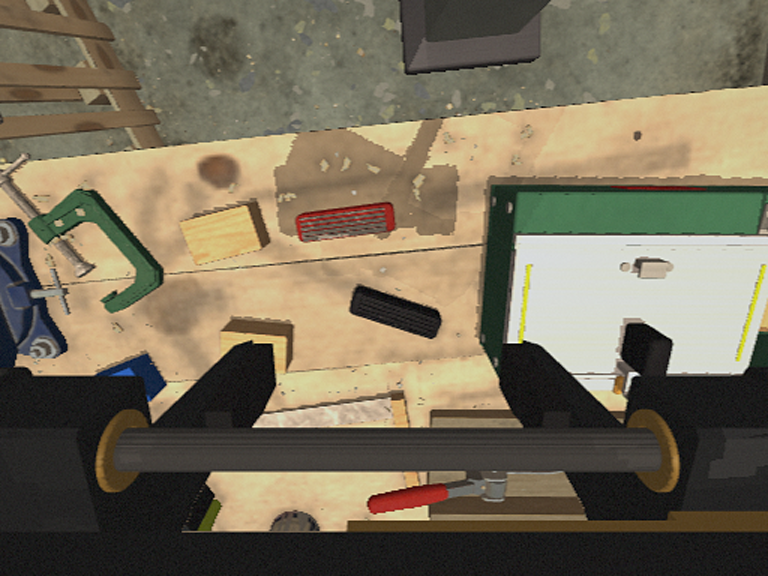

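```bash
cat >> h.py <<'E'
def topface(c,im,z,lo,hi,roi=None):
    """mask in HSV -> largest blobs -> world quads of top face"""
    hsv=cv2.cvtColor(im,cv2.COLOR_BGR2HSV); m=cv2.inRange(hsv,np.array(lo),np.array(hi))
    if roi: k=np.zeros_like(m);k[roi[1]:roi[3],roi[0]:roi[2]]=1;m*=k
    return m
def quad(c,pts,z,s=1.5):
    """pts TL,TR,BR,BL in scaled image; returns centre, long-axis angle deg, sides"""
    W=np.array([ray(c,np.array(p)/s,z) for p in pts]);ce=W.mean(0)
    (a,(w,h),_)=cv2.minAreaRect((W[:,:2]*1000).astype(np.float32))
    d1=W[1]-W[0]+W[2]-W[3];d2=W[3]-W[0]+W[2]-W[1]
    n1,n2=np.linalg.norm(d1)/2,np.linalg.norm(d2)/2
    d=d1 if n1>n2 else d2
    return np.round(ce,4),round(np.degrees(np.arctan2(d[1],d[0]))%180,1),round(n1,4),round(n2,4)
def togo(x,y,z):
    p,R=pose();return np.round(R.T@(np.array([x,y,z])-p),4)
E
python3 - <<'E'
from h import *
c=cam("wrist");print(np.round(robot.get_obs()["joint_pos"],3))
print("keeper",ray(c,(654/1.5,268/1.5),.1),"platecorner",ray(c,(514/1.5,237/1.5),.0955))
im=cv2.imread("pics/raw_w3.png")
a=cv2.resize(im[130:180,110:185],None,fx=5,fy=5,interpolation=cv2.INTER_CUBIC)
b=cv2.resize(im[130:180,190:265],None,fx=5,fy=5,interpolation=cv2.INTER_CUBIC)
cv2.imwrite("pics/crop3.png",np.hstack([a,b]))
E
```

```text
[-0.551 -0.049  1.85   0.     1.341 -2.028]
keeper [ 0.49328494 -0.03220959  0.1       ] platecorner [ 0.45702256 -0.14775976  0.0955    ]
```

View pics/crop3.png

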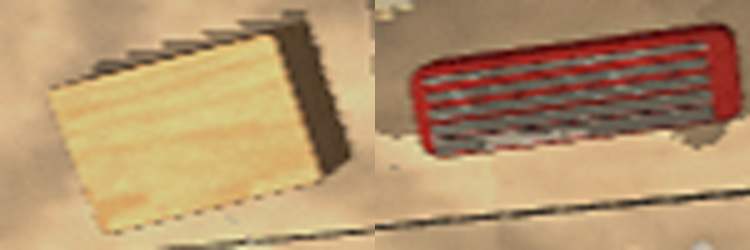

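Run:
```python
from h import *
c=cam("wrist")
A=np.array([(48,92),(270,35),(322,180),(105,233)])/5+[110,130]
B=np.array([(40,72),(353,30),(363,118),(57,157)])/5+[190,130]
qa=quad(c,A,.036,1);qb=quad(c,B,.025,1);print(qa,qb)
p,R=pose();ty=np.degrees(np.arctan2(R[1,1],R[0,1]));print("tool y ang",ty)
print("togo",togo(*qa[0][:2],.2))
```

```text
(array([ 0.442, -0.415,  0.036]), np.float64(98.5), np.float64(0.068), np.float64(0.0435)) (array([ 0.4427, -0.2935,  0.025 ]), np.float64(92.1), np.float64(0.0933), np.float64(0.0259))
tool y ang 84.65226378277892
togo [ 0.0041 -0.1623  0.0927]
```

>>> carry_out --increments '[{"dp": [0.001, -0.0406, 0.02], "yaw": 0, "claw": 0.088}, {"dp": [0.001, -0.0406, 0.02], "yaw": 0, "claw": 0.088}, {"dp": [0.001, -0.0406, 0.02], "yaw": 0, "claw": 0.088}, {"dp": [0.001, -0.0406, 0.02], "yaw": 0, "claw": 0.088}, {"dp": [0, 0, 0.015], "yaw": 8.46, "claw": 0.088}]'

```text
time: 7.8
tool_pos: [0.4409, -0.4195, 0.1963]
ee_rot: [0.123, 0.992, -0.001, -0.0]
contact_force: [-0.3, 0.3, -0.4]
gripper_width: 0.0875
grip_force: 0.0
```

>>> carry_out --increments '[{"dp": [0, 0, 0.015], "yaw": 8.46, "claw": 0.088}, {"dp": [0, 0, 0.015], "yaw": 8.46, "claw": 0.088}, {"dp": [0, 0, 0.015], "yaw": 8.46, "claw": 0.088}, {"dp": [0, 0, 0.015], "yaw": 8.46, "claw": 0.088}, {"dp": [0, 0, 0.015], "yaw": 8.46, "claw": 0.088}]'

```text
time: 8.3
tool_pos: [0.4421, -0.4154, 0.1222]
ee_rot: [0.473, 0.881, -0.0, 0.0]
contact_force: [0.1, -0.8, 0.5]
gripper_width: 0.0881
grip_force: 0.0
```

>>> carry_out --increments '[{"dp": [0, 0, 0.015], "yaw": 8.46, "claw": 0.088}, {"dp": [0, 0, 0.015], "yaw": 8.46, "claw": 0.088}, {"dp": [0, 0, 0.015], "yaw": 8.46, "claw": 0.088}, {"dp": [0, 0, 0], "yaw": 0, "claw": 0.088}, {"dp": [0, 0, 0], "yaw": 0, "claw": 0.088}]'

```text
time: 8.8
tool_pos: [0.4418, -0.4154, 0.0777]
ee_rot: [0.652, 0.759, 0.0, -0.0]
contact_force: [0.3, 0.2, -0.3]
gripper_width: 0.0878
grip_force: 0.0
```

Run:
```python
from h import *
c,im=snap("wrist","w4",s=1.5); p,R=pose(); print(p,np.degrees(np.arctan2(R[1,1],R[0,1])))
for l in ["packer_a"]:
    print(l,[(np.round(d["box"]).tolist(),round(d["conf"],2),np.round(ray(c,d["box"][:2],.03),3).tolist()) for d in cams.find_in("wrist",l)][:5])
hsv=cv2.cvtColor(im,cv2.COLOR_BGR2HSV); print(togo(.442,-.415,.012))
```

```text
[ 0.44218459 -0.41595014  0.07838302] 8.649861937465252
packer_a [([256.0, 210.0, 65.0, 100.0], 0.83, [0.44, -0.414, 0.03]), ([418.0, 222.0, 109.0, 102.0], 0.59, [0.563, -0.404, 0.03]), ([377.0, 343.0, 20.0, 14.0], 0.57, [0.564, -0.521, 0.03])]
[ 0.0014 -0.0003  0.0668]
```

View pics/w4.png

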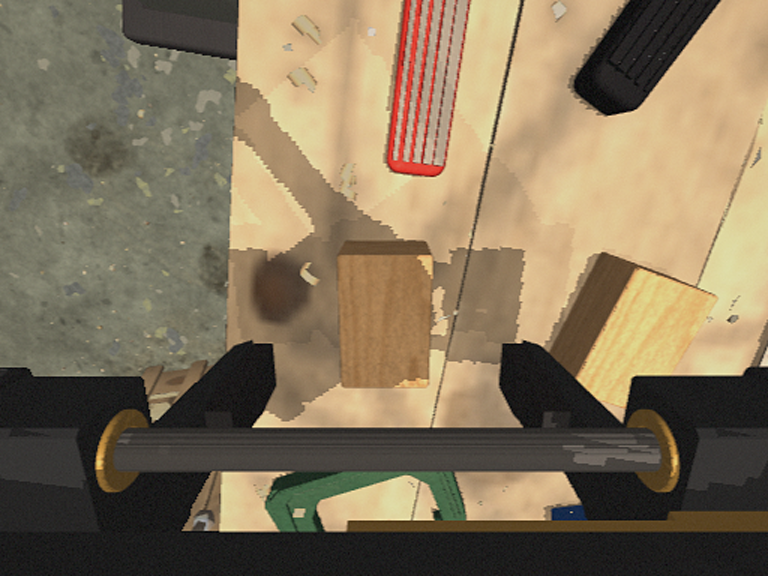

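>>> carry_out --increments '[{"dp": [0.001, 0, 0.033], "yaw": 0, "claw": 0.088}, {"dp": [0, 0, 0.033], "yaw": 0, "claw": 0.088}, {"dp": [0, 0, 0], "yaw": 0, "claw": 0.07}, {"dp": [0, 0, 0], "yaw": 0, "claw": 0.03}, {"dp": [0, 0, 0], "yaw": 0, "claw": 0.03}]' --grip_force 30

```text
time: 9.4
tool_pos: [0.4428, -0.4163, 0.014]
ee_rot: [0.653, 0.757, -0.0, 0.002]
contact_force: [-0.6, -0.6, 0.5]
gripper_width: 0.0661
grip_force: 0.0
```

>>> carry_out --increments '[{"dp": [0, 0, 0], "yaw": 0, "claw": 0.03}, {"dp": [0, 0, 0], "yaw": 0, "claw": 0.03}, {"dp": [0, 0, -0.03], "yaw": 0, "claw": 0.03}, {"dp": [0, 0, -0.045], "yaw": 0, "claw": 0.03}, {"dp": [0, 0, -0.045], "yaw": 0, "claw": 0.03}]'

```text
time: 9.9
tool_pos: [0.4409, -0.4144, 0.1327]
ee_rot: [0.653, 0.757, 0.0, -0.001]
contact_force: [0.9, -0.6, 0.0]
gripper_width: 0.0447
grip_force: 30.0
```

>>> carry_out --increments '[{"dp": [0, 0, -0.015], "yaw": -8.44, "claw": 0.03}, {"dp": [0, 0, -0.015], "yaw": -8.44, "claw": 0.03}, {"dp": [0, 0, -0.015], "yaw": -8.44, "claw": 0.03}, {"dp": [0, 0, -0.015], "yaw": -8.44, "claw": 0.03}, {"dp": [0, 0, -0.01], "yaw": -8.44, "claw": 0.03}]'

```text
time: 10.4
tool_pos: [0.4418, -0.4154, 0.2038]
ee_rot: [0.334, 0.943, -0.001, 0.001]
contact_force: [-0.5, -0.5, -0.5]
gripper_width: 0.0449
grip_force: 3.0
```

>>> carry_out --increments '[{"dp": [0, 0, 0], "yaw": -8.44, "claw": 0.03}, {"dp": [0, 0, 0], "yaw": -8.44, "claw": 0.03}, {"dp": [0, 0, 0], "yaw": -8.44, "claw": 0.03}, {"dp": [0, 0, 0], "yaw": -8.44, "claw": 0.03}, {"dp": [0, 0, 0], "yaw": 0, "claw": 0.03}]'

```text
time: 10.9
tool_pos: [0.4414, -0.415, 0.2023]
ee_rot: [0.049, 0.999, -0.0, 0.0]
contact_force: [-0.1, 0.2, -0.3]
gripper_width: 0.0449
grip_force: 30.0
```

>>> carry_out --increments '[{"dp": [-0.005, 0.0457, 0], "yaw": 0, "claw": 0.03}, {"dp": [-0.005, 0.0457, 0], "yaw": 0, "claw": 0.03}, {"dp": [-0.005, 0.0457, 0], "yaw": 0, "claw": 0.03}, {"dp": [-0.005, 0.0457, 0], "yaw": 0, "claw": 0.03}, {"dp": [-0.005, 0.0457, 0], "yaw": 0, "claw": 0.03}]'

```text
time: 11.4
tool_pos: [0.4887, -0.1884, 0.2022]
ee_rot: [0.051, 0.999, -0.0, 0.0]
contact_force: [0.4, 0.6, -1.0]
gripper_width: 0.0446
grip_force: 30.0
```

>>> carry_out --increments '[{"dp": [-0.005, 0.0457, 0], "yaw": 0, "claw": 0.03}, {"dp": [-0.005, 0.0457, 0], "yaw": 0, "claw": 0.03}, {"dp": [-0.005, 0.0457, 0], "yaw": 0, "claw": 0.03}, {"dp": [-0.005, 0.0457, 0], "yaw": 0, "claw": 0.03}, {"dp": [-0.005, 0.0457, 0], "yaw": 0, "claw": 0.03}]'

```text
time: 11.9
tool_pos: [0.536, 0.0368, 0.2024]
ee_rot: [0.051, 0.999, 0.0, 0.001]
contact_force: [0.5, -0.4, -0.3]
gripper_width: 0.0447
grip_force: 30.0
```

>>> carry_out --increments '[{"dp": [-0.005, 0.0457, 0], "yaw": 0, "claw": 0.03}, {"dp": [-0.005, 0.0457, 0], "yaw": 0, "claw": 0.03}, {"dp": [0, 0, 0], "yaw": 0, "claw": 0.03}, {"dp": [0, 0, 0], "yaw": 0, "claw": 0.03}, {"dp": [0, 0, 0], "yaw": 0, "claw": 0.03}]'

```text
time: 12.4
tool_pos: [0.5544, 0.1242, 0.2017]
ee_rot: [0.05, 0.999, -0.0, -0.0]
contact_force: [0.5, 0.0, -0.4]
gripper_width: 0.0445
grip_force: 30.0
```

Run:
```python
from h import *
c,im=snap("wrist","w5",s=1.5); p,R=pose(); print(p,np.degrees(np.arctan2(R[1,1],R[0,1])))
print(togo(.554,.124,.05))
```

```text
[0.55446266 0.12377996 0.20172681] 84.2600212494733
[0.0005 0.0002 0.1517]
```

View pics/w5.png

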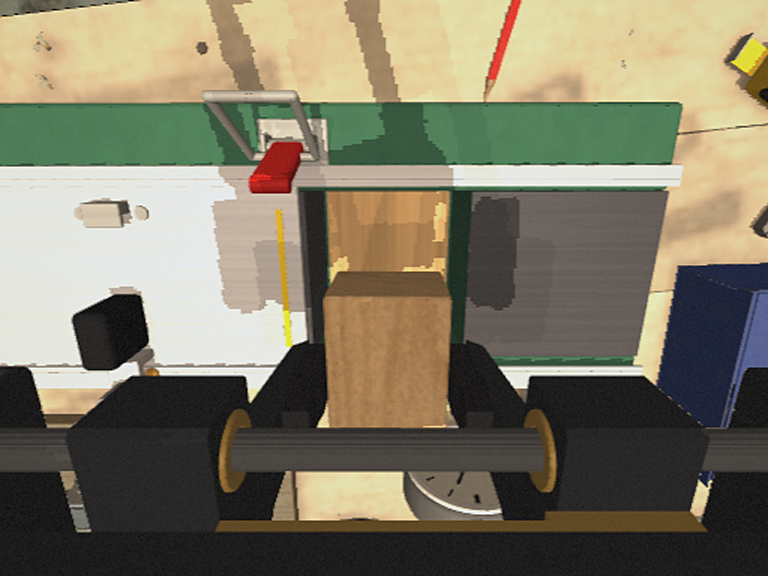

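>>> carry_out --increments '[{"dp": [0.002, 0, 0.045], "yaw": -0.4, "claw": 0.03}, {"dp": [0, 0, 0.045], "yaw": 0, "claw": 0.03}, {"dp": [0, 0, 0.04], "yaw": 0, "claw": 0.03}, {"dp": [0, 0, 0.02], "yaw": 0, "claw": 0.03}, {"dp": [0, 0, 0.008], "yaw": 0, "claw": 0.03}]'

```text
time: 12.95
tool_pos: [0.5502, 0.123, 0.0408]
ee_rot: [0.047, 0.999, -0.001, -0.003]
contact_force: [0.2, -0.3, 0.1]
gripper_width: 0.0448
grip_force: 30.0
```

>>> carry_out --increments '[{"dp": [0, 0, 0], "yaw": 0, "claw": 0.03}, {"dp": [0, 0, 0], "yaw": 0, "claw": 0.03}, {"dp": [0, 0, 0], "yaw": 0, "claw": 0.055}, {"dp": [0, 0, 0], "yaw": 0, "claw": 0.055}, {"dp": [0, 0, 0], "yaw": 0, "claw": 0.055}]'

```text
time: 13.45
tool_pos: [0.5537, 0.1253, 0.045]
ee_rot: [0.045, 0.999, 0.0, 0.001]
contact_force: [0.9, 0.3, -0.7]
gripper_width: 0.0549
grip_force: 0.0
```

>>> carry_out --increments '[{"dp": [0, 0, 0], "yaw": 0, "claw": 0.055}, {"dp": [0, 0, -0.03], "yaw": 0, "claw": 0.055}, {"dp": [0, 0, -0.045], "yaw": 0, "claw": 0.055}, {"dp": [0, 0, -0.045], "yaw": 0, "claw": 0.088}, {"dp": [0, 0, -0.045], "yaw": 0, "claw": 0.088}]'

```text
time: 13.95
tool_pos: [0.5523, 0.1252, 0.2103]
ee_rot: [0.045, 0.999, -0.0, -0.0]
contact_force: [1.4, -0.6, -0.1]
gripper_width: 0.0689
grip_force: 0.0
```

>>> carry_out --increments '[{"dp": [-0.0056, -0.0479, 0], "yaw": 0, "claw": 0.088}, {"dp": [-0.0056, -0.0479, 0], "yaw": 0, "claw": 0.088}, {"dp": [-0.0056, -0.0479, 0], "yaw": 0, "claw": 0.088}, {"dp": [-0.0056, -0.0479, 0], "yaw": 0, "claw": 0.088}, {"dp": [-0.0056, -0.0479, 0], "yaw": 0, "claw": 0.088}]'

```text
time: 14.45
tool_pos: [0.5587, -0.1176, 0.2091]
ee_rot: [0.045, 0.999, -0.0, 0.0]
contact_force: [0.8, -0.3, -0.0]
gripper_width: 0.0875
grip_force: 0.0
```

>>> carry_out --increments '[{"dp": [-0.0056, -0.0479, 0], "yaw": 0, "claw": 0.088}, {"dp": [-0.0056, -0.0479, 0], "yaw": 0, "claw": 0.088}, {"dp": [-0.0056, -0.0479, 0], "yaw": 0, "claw": 0.088}, {"dp": [-0.0056, -0.0479, 0], "yaw": 0, "claw": 0.088}, {"dp": [-0.0056, -0.0479, 0], "yaw": 0, "claw": 0.088}]'

```text
time: 14.95
tool_pos: [0.5648, -0.3588, 0.2088]
ee_rot: [0.045, 0.999, 0.0, 0.0]
contact_force: [-0.8, 0.1, 0.4]
gripper_width: 0.0883
grip_force: 0.0
```

>>> carry_out --increments '[{"dp": [-0.0056, -0.0479, 0], "yaw": 0, "claw": 0.088}, {"dp": [0, 0, 0], "yaw": 8.5, "claw": 0.088}, {"dp": [0, 0, 0], "yaw": 8.5, "claw": 0.088}, {"dp": [0, 0, 0], "yaw": 8.5, "claw": 0.088}, {"dp": [0, 0, 0], "yaw": 8.5, "claw": 0.088}]'

```text
time: 15.45
tool_pos: [0.5661, -0.4054, 0.2084]
ee_rot: [0.339, 0.941, 0.0, -0.0]
contact_force: [-0.9, -0.4, -0.7]
gripper_width: 0.0883
grip_force: 0.0
```

>>> carry_out --increments '[{"dp": [0, 0, 0], "yaw": 8.5, "claw": 0.088}, {"dp": [0, 0, 0], "yaw": 8.5, "claw": 0.088}, {"dp": [0, 0, 0], "yaw": 8.5, "claw": 0.088}, {"dp": [0, 0, 0], "yaw": 8.5, "claw": 0.088}, {"dp": [0, 0, 0], "yaw": 8.5, "claw": 0.088}]'

```text
time: 15.95
tool_pos: [0.5663, -0.405, 0.2086]
ee_rot: [0.656, 0.754, 0.0, -0.0]
contact_force: [-0.0, 0.2, -0.1]
gripper_width: 0.0882
grip_force: 0.0
```

>>> carry_out --increments '[{"dp": [0, 0, 0], "yaw": 8.5, "claw": 0.088}, {"dp": [0, 0, 0], "yaw": 8.5, "claw": 0.088}, {"dp": [0, 0, 0], "yaw": 0, "claw": 0.088}, {"dp": [0, 0, 0], "yaw": 0, "claw": 0.088}, {"dp": [0, 0, 0], "yaw": 0, "claw": 0.088}]'

```text
time: 16.45
tool_pos: [0.5663, -0.4051, 0.2087]
ee_rot: [0.758, 0.652, -0.0, -0.0]
contact_force: [0.0, -0.6, 0.2]
gripper_width: 0.0879
grip_force: 0.0
```

Run:
```python
from h import *
c,im=snap("wrist","w6",s=1.5); p,R=pose(); print(p,np.degrees(np.arctan2(R[1,1],R[0,1])))
for l in ["packer_a"]:
    print(l,[(np.round(d["box"]).tolist(),round(d["conf"],2),np.round(ray(c,d["box"][:2],.03),3).tolist()) for d in cams.find_in("wrist",l)][:5])
```

```text
[ 0.56626499 -0.40517098  0.20871076] -8.591674504654238
packer_a [([300.0, 267.0, 47.0, 36.0], 0.65, [0.603, -0.542, 0.03])]
```

View pics/w6.png

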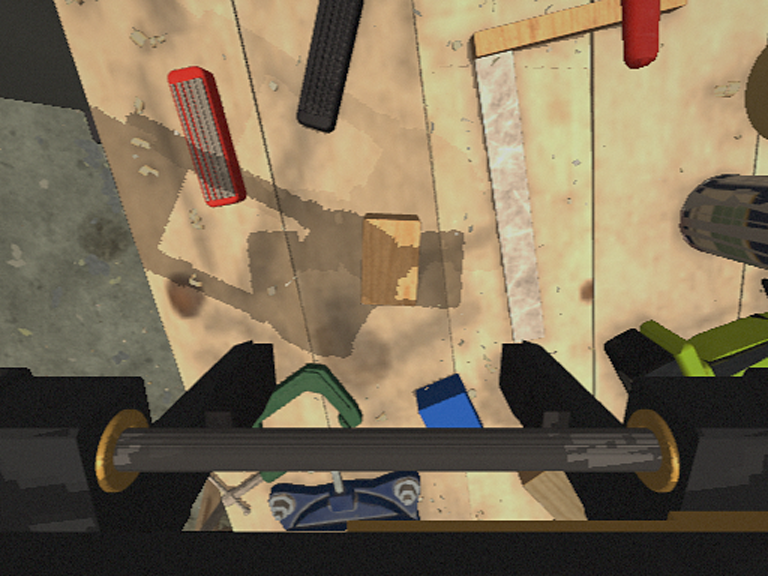

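Run:
```python
from h import *
c=cam("wrist")
q=quad(c,[(363,221),(418,222),(420,305),(362,304)],.036);print(q,togo(*q[0][:2],.012))
q=quad(c,[(168,72),(205,68),(245,198),(208,207)],.025);print(q)
```

```text
(array([ 0.5692, -0.409 ,  0.036 ]), np.float64(81.9), np.float64(0.0445), np.float64(0.0672)) [-0.0033  0.0034  0.1967]
(array([ 0.4477, -0.2964,  0.025 ]), np.float64(92.3), np.float64(0.0286), np.float64(0.0947))
```

>>> carry_out --increments '[{"dp": [-0.0033, 0.0034, 0.045], "yaw": -0.5, "claw": 0.088}, {"dp": [0, 0, 0.047], "yaw": 0, "claw": 0.088}, {"dp": [0, 0, 0.047], "yaw": 0, "claw": 0.088}, {"dp": [0, 0, 0.04], "yaw": 0, "claw": 0.088}, {"dp": [0, 0, 0.0177], "yaw": 0, "claw": 0.088}]'

```text
time: 17.05
tool_pos: [0.5662, -0.4068, 0.0069]
ee_rot: [0.756, 0.655, -0.001, -0.004]
contact_force: [-1.0, 0.4, 0.2]
gripper_width: 0.088
grip_force: 0.0
```

>>> carry_out --increments '[{"dp": [0, 0, 0], "yaw": 0, "claw": 0.07}, {"dp": [0, 0, 0], "yaw": 0, "claw": 0.03}, {"dp": [0, 0, 0], "yaw": 0, "claw": 0.03}, {"dp": [0, 0, 0], "yaw": 0, "claw": 0.03}, {"dp": [0, 0, 0], "yaw": 0, "claw": 0.03}]'

```text
time: 17.55
tool_pos: [0.5703, -0.4099, 0.0143]
ee_rot: [0.756, 0.655, 0.0, 0.002]
contact_force: [0.7, -0.3, 0.4]
gripper_width: 0.0504
grip_force: 0.2
```

>>> carry_out --increments '[{"dp": [0, 0, -0.03], "yaw": 0, "claw": 0.03}, {"dp": [0, 0, -0.045], "yaw": 0, "claw": 0.03}, {"dp": [0, 0, -0.045], "yaw": 0, "claw": 0.03}, {"dp": [0, 0, -0.045], "yaw": 0, "claw": 0.03}, {"dp": [0, 0, -0.025], "yaw": -8.47, "claw": 0.03}]'

```text
time: 18.05
tool_pos: [0.5708, -0.4102, 0.2084]
ee_rot: [0.704, 0.71, 0.0, 0.004]
contact_force: [0.9, -0.1, -0.6]
gripper_width: 0.0446
grip_force: 30.0
```

>>> carry_out --increments '[{"dp": [0, 0, 0], "yaw": -8.47, "claw": 0.03}, {"dp": [0, 0, 0], "yaw": -8.47, "claw": 0.03}, {"dp": [0, 0, 0], "yaw": -8.47, "claw": 0.03}, {"dp": [0, 0, 0], "yaw": -8.47, "claw": 0.03}, {"dp": [0, 0, 0], "yaw": -8.47, "claw": 0.03}]'

```text
time: 18.55
tool_pos: [0.5691, -0.409, 0.2029]
ee_rot: [0.399, 0.917, -0.0, 0.0]
contact_force: [-1.1, 0.4, -0.3]
gripper_width: 0.0446
grip_force: 30.0
```

>>> carry_out --increments '[{"dp": [0, 0, 0], "yaw": -8.47, "claw": 0.03}, {"dp": [0, 0, 0], "yaw": -8.47, "claw": 0.03}, {"dp": [0, 0, 0], "yaw": -8.47, "claw": 0.03}, {"dp": [0, 0, 0], "yaw": -8.47, "claw": 0.03}, {"dp": [0, 0, 0], "yaw": -8.47, "claw": 0.03}]'

```text
time: 19.05
tool_pos: [0.5692, -0.409, 0.2028]
ee_rot: [0.041, 0.999, -0.0, 0.0]
contact_force: [0.2, -0.4, -0.3]
gripper_width: 0.0448
grip_force: 30.0
```

>>> carry_out --increments '[{"dp": [0.006, 0.0481, 0], "yaw": 0, "claw": 0.03}, {"dp": [0.006, 0.0481, 0], "yaw": 0, "claw": 0.03}, {"dp": [0.006, 0.0481, 0], "yaw": 0, "claw": 0.03}, {"dp": [0.006, 0.0481, 0], "yaw": 0, "claw": 0.03}, {"dp": [0.006, 0.0481, 0], "yaw": 0, "claw": 0.03}]'

```text
time: 19.55
tool_pos: [0.5601, -0.165, 0.2029]
ee_rot: [0.044, 0.999, -0.0, 0.001]
contact_force: [0.6, 0.2, -0.5]
gripper_width: 0.0445
grip_force: 30.0
```

>>> carry_out --increments '[{"dp": [0.006, 0.0481, 0], "yaw": 0, "claw": 0.03}, {"dp": [0.006, 0.0481, 0], "yaw": 0, "claw": 0.03}, {"dp": [0.006, 0.0481, 0], "yaw": 0, "claw": 0.03}, {"dp": [0.006, 0.0481, 0], "yaw": 0, "claw": 0.03}, {"dp": [0.006, 0.0481, 0], "yaw": 0, "claw": 0.03}]'

```text
time: 20.05
tool_pos: [0.5513, 0.0773, 0.2031]
ee_rot: [0.044, 0.999, 0.0, 0.001]
contact_force: [0.9, 0.0, -0.2]
gripper_width: 0.0445
grip_force: 30.0
```

>>> carry_out --increments '[{"dp": [0.006, 0.0481, 0], "yaw": 0.5, "claw": 0.03}, {"dp": [0, 0, 0], "yaw": 0, "claw": 0.03}, {"dp": [0, 0, 0], "yaw": 0, "claw": 0.03}, {"dp": [0, 0, 0], "yaw": 0, "claw": 0.03}, {"dp": [0, 0, 0], "yaw": 0, "claw": 0.03}]'

```text
time: 20.55
tool_pos: [0.55, 0.1224, 0.2022]
ee_rot: [0.049, 0.999, -0.0, 0.0]
contact_force: [-0.3, -0.1, -1.0]
gripper_width: 0.0448
grip_force: 30.0
```

Run:
```python
from h import *
c,im=snap("wrist","w7",s=1.5); p,R=pose(); print(p,np.degrees(np.arctan2(R[1,1],R[0,1])))
print(togo(.5537,.1245,.062))
```

```text
[0.55000468 0.12238259 0.20209244] 84.34493154385632
[-0.0034  0.0025  0.1401]
```

View pics/w7.png

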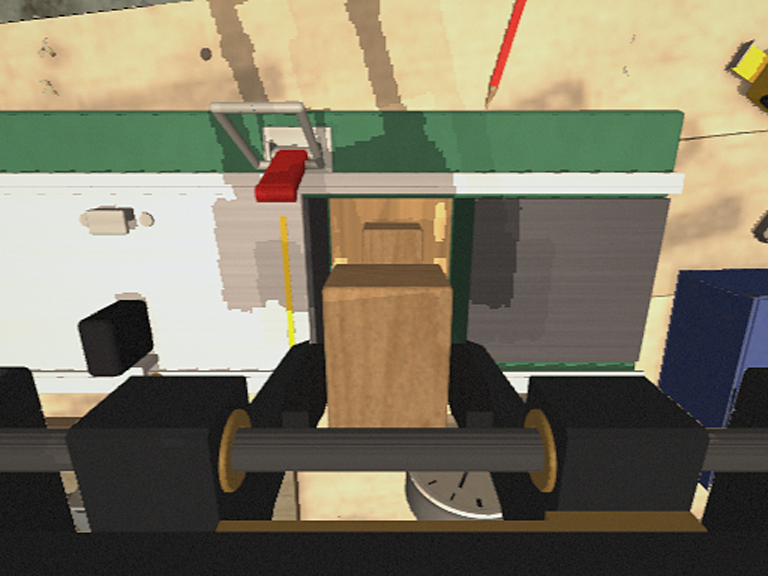

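>>> carry_out --increments '[{"dp": [-0.009, 0.003, 0.03], "yaw": 0, "claw": 0.03}, {"dp": [0, 0, 0.045], "yaw": 0, "claw": 0.03}, {"dp": [0, 0, 0.04], "yaw": 0, "claw": 0.03}, {"dp": [0, 0, 0.018], "yaw": 0, "claw": 0.03}, {"dp": [0, 0, 0.007], "yaw": 0, "claw": 0.03}]'

```text
time: 21.1
tool_pos: [0.5576, 0.1239, 0.0642]
ee_rot: [0.049, 0.999, -0.001, -0.003]
contact_force: [-20.6, -5.5, 44.4]
gripper_width: 0.0451
grip_force: 30.0
```

>>> carry_out --increments '[{"dp": [0, 0, 0.002], "yaw": 0, "claw": 0.03}, {"dp": [0, 0, 0], "yaw": 0, "claw": 0.03}, {"dp": [0, 0, 0], "yaw": 0, "claw": 0.03}, {"dp": [0, 0, 0], "yaw": 0, "claw": 0.055}, {"dp": [0, 0, 0], "yaw": 0, "claw": 0.055}]'

```text
time: 21.6
tool_pos: [0.5598, 0.1249, 0.0607]
ee_rot: [0.049, 0.999, 0.0, 0.001]
contact_force: [-0.1, -0.4, 0.2]
gripper_width: 0.0552
grip_force: 0.0
```

>>> carry_out --increments '[{"dp": [0, 0, 0], "yaw": 0, "claw": 0.055}, {"dp": [0, 0, 0], "yaw": 0, "claw": 0.055}, {"dp": [0, 0, -0.03], "yaw": 0, "claw": 0.055}, {"dp": [0, 0, -0.045], "yaw": 0, "claw": 0.055}, {"dp": [0, 0, -0.045], "yaw": 0, "claw": 0.07}]'

```text
time: 22.1
tool_pos: [0.558, 0.1257, 0.1797]
ee_rot: [0.048, 0.999, -0.0, -0.002]
contact_force: [0.1, -0.1, 0.9]
gripper_width: 0.0607
grip_force: 0.0
```

>>> carry_out --increments '[{"dp": [0, 0, -0.02], "yaw": 0, "claw": 0.07}, {"dp": [0, -0.02, 0], "yaw": 0, "claw": 0.07}, {"dp": [0, 0, 0], "yaw": 0, "claw": 0.07}, {"dp": [0, 0, 0], "yaw": 0, "claw": 0.07}, {"dp": [0, 0, 0], "yaw": 0, "claw": 0.07}]'

```text
time: 22.6
tool_pos: [0.5566, 0.1063, 0.1988]
ee_rot: [0.048, 0.999, -0.0, -0.001]
contact_force: [-0.6, 0.6, 0.7]
gripper_width: 0.0702
grip_force: 0.0
```

Run:
```python
from h import *
c,im=snap("wrist","w8",s=1); p,R=pose(); print(p,np.degrees(np.arctan2(R[1,1],R[0,1])))
O=np.array([.549,.069,0]);Z=Rn.from_euler('z',-5.4,degrees=True).as_matrix()
# shutter/handle + bay patch, rectified at z=.08 in box frame (1px=1mm), x -70..40, y -140..120
M=[]
src=[];dst=[]
for x,y in [(-.07,-.14),(-.07,.12),(.06,.12),(.06,-.14)]:
    src.append(proj(c,O+Z@np.array([x,y,.08])));dst.append([(y+.14)*1000,(x+.07)*1000])
H=cv2.getPerspectiveTransform(np.float32(src),np.float32(dst))
r=cv2.warpPerspective(im,H,(260,130));cv2.imwrite("pics/r8.png",cv2.resize(r,None,fx=1,fy=1))
hsv=cv2.cvtColor(r,cv2.COLOR_BGR2HSV)
for row in range(10,130,10): print(row-70,[tuple(int(v) for v in r[row,col]) for col in range(140,252,8)])
print([(d["box"],d["conf"]) for d in cams.find_in("wrist","packer_a")])
```

```text
[0.55664182 0.10640917 0.19890679] 84.46956876803108
-60 [(31, 30, 109), (87, 109, 94), (98, 121, 104), (97, 120, 106), (100, 120, 106), (98, 118, 108), (100, 122, 110), (104, 125, 114), (100, 118, 109), (106, 128, 118), (152, 174, 147), (149, 175, 149), (148, 177, 150), (151, 179, 154)]
-50 [(82, 88, 98), (34, 33, 34), (77, 123, 165), (91, 145, 195), (89, 142, 192), (87, 139, 187), (81, 128, 173), (86, 138, 187), (94, 150, 203), (87, 139, 188), (87, 138, 186), (74, 118, 158), (35, 46, 30), (36, 48, 34)]
-40 [(90, 96, 105), (34, 35, 39), (76, 125, 166), (91, 144, 194), (90, 141, 190), (70, 110, 147), (68, 109, 144), (73, 116, 155), (81, 129, 172), (90, 143, 192), (89, 141, 191), (75, 119, 160), (34, 48, 31), (36, 47, 30)]
-30 [(78, 85, 92), (38, 39, 40), (78, 125, 169), (80, 128, 172), (79, 127, 170), (86, 137, 187), (91, 141, 187), (92, 141, 185), (90, 139, 188), (92, 138, 184), (80, 129, 172), (76, 121, 164), (38, 49, 34), (37, 45, 32)]
-20 [(81, 88, 96), (34, 36, 39), (80, 127, 170), (81, 128, 173), (79, 125, 168), (76, 120, 161), (80, 125, 168), (82, 126, 166), (80, 124, 166), (7
[... 1000 characters left out ...]
0), (33, 50, 28), (37, 50, 35), (44, 66, 65), (114, 183, 232), (128, 201, 230), (131, 205, 231), (131, 199, 231), (114, 184, 231), (38, 52, 33), (40, 54, 37), (36, 49, 34), (37, 48, 35)]
40 [(104, 114, 124), (40, 50, 36), (38, 55, 36), (41, 54, 36), (39, 55, 35), (42, 54, 35), (39, 52, 35), (38, 51, 34), (40, 53, 35), (38, 50, 33), (40, 53, 34), (36, 53, 36), (42, 54, 37), (36, 46, 31)]
50 [(88, 96, 104), (39, 51, 33), (39, 52, 34), (42, 52, 36), (39, 54, 36), (37, 50, 33), (45, 57, 41), (39, 54, 35), (40, 53, 38), (39, 54, 36), (36, 54, 32), (41, 54, 36), (43, 56, 39), (30, 30, 29)]
[([276.4, 181.7, 49.2, 70.6], 0.66), ([240.4, 156.3, 472.6, 208.3], 0.64), ([274.7, 145.1, 36.6, 5.5], 0.49)]
```

>>> carry_out --increments '[{"dp": [-0.0061, -0.0494, 0], "yaw": 0, "claw": 0.07}, {"dp": [-0.0061, -0.0494, 0], "yaw": 0, "claw": 0.07}, {"dp": [-0.0062, -0.0492, 0], "yaw": 0, "claw": 0.06}, {"dp": [0, 0, 0.04], "yaw": 0, "claw": 0.06}, {"dp": [0, 0, 0.035], "yaw": 0, "claw": 0.06}]'

```text
time: 23.2
tool_pos: [0.5622, -0.0447, 0.1248]
ee_rot: [0.05, 0.999, -0.0, 0.001]
contact_force: [1.1, 0.8, -1.6]
gripper_width: 0.0599
grip_force: 0.0
```

>>> carry_out --increments '[{"dp": [0, 0, 0.015], "yaw": 0, "claw": 0.06}, {"dp": [0, 0, 0.005], "yaw": 0, "claw": 0.06}, {"dp": [0, 0, 0], "yaw": 0, "claw": 0.06}, {"dp": [0, 0, 0], "yaw": 0, "claw": 0.0}, {"dp": [0, 0, 0], "yaw": 0, "claw": 0.0}]' --grip_force 45

```text
time: 23.7
tool_pos: [0.5627, -0.0428, 0.1069]
ee_rot: [0.048, 0.999, -0.0, 0.002]
contact_force: [-0.3, 0.3, 0.1]
gripper_width: 0.0462
grip_force: 0.0
```

>>> carry_out --increments '[{"dp": [0, 0, 0], "yaw": 0, "claw": 0.0}, {"dp": [0, 0, 0], "yaw": 0, "claw": 0.0}, {"dp": [0, 0, 0], "yaw": 0, "claw": 0.0}, {"dp": [0, 0, 0], "yaw": 0, "claw": 0.0}, {"dp": [0, 0, 0], "yaw": 0, "claw": 0.0}]'

```text
time: 24.2
tool_pos: [0.5614, -0.0426, 0.1054]
ee_rot: [0.048, 0.999, 0.0, 0.0]
contact_force: [0.0, 2.8, 2.2]
gripper_width: 0.0197
grip_force: 45.0
```

>>> carry_out --increments '[{"dp": [0, 0.012, 0], "yaw": 0, "claw": 0.0}, {"dp": [0, 0.02, 0], "yaw": 0, "claw": 0.0}, {"dp": [0, 0.02, 0], "yaw": 0, "claw": 0.0}, {"dp": [0, 0.02, 0], "yaw": 0, "claw": 0.0}, {"dp": [0, 0.02, 0], "yaw": 0, "claw": 0.0}]'

```text
time: 24.7
tool_pos: [0.5704, 0.0486, 0.1054]
ee_rot: [0.048, 0.999, -0.001, 0.0]
contact_force: [1.0, -3.3, 2.0]
gripper_width: 0.0194
grip_force: 45.0
```

>>> carry_out --increments '[{"dp": [0, 0.02, 0], "yaw": 0, "claw": 0.0}, {"dp": [0, 0.02, 0], "yaw": 0, "claw": 0.0}, {"dp": [0, 0.02, 0], "yaw": 0, "claw": 0.0}, {"dp": [0, 0.02, 0], "yaw": 0, "claw": 0.0}, {"dp": [0, 0.02, 0], "yaw": 0, "claw": 0.0}]'

```text
time: 25.2
tool_pos: [0.5802, 0.1483, 0.1054]
ee_rot: [0.048, 0.999, -0.001, 0.001]
contact_force: [0.8, -2.0, 2.7]
gripper_width: 0.0192
grip_force: 45.0
```

>>> carry_out --increments '[{"dp": [0, 0.015, 0], "yaw": 0, "claw": 0.0}, {"dp": [0, 0.009, 0], "yaw": 0, "claw": 0.0}, {"dp": [0, 0.005, 0], "yaw": 0, "claw": 0.0}, {"dp": [0, 0, 0], "yaw": 0, "claw": 0.0}, {"dp": [0, 0, 0], "yaw": 0, "claw": 0.0}]'

```text
time: 25.7
tool_pos: [0.583, 0.1772, 0.1054]
ee_rot: [0.048, 0.999, 0.0, 0.001]
contact_force: [1.6, -0.4, 3.8]
gripper_width: 0.0199
grip_force: 45.0
```

>>> carry_out --increments '[{"dp": [0, 0, 0], "yaw": 0, "claw": 0.0}, {"dp": [0, 0, 0], "yaw": 0, "claw": 0.0}, {"dp": [0, 0, 0], "yaw": 0, "claw": 0.0}, {"dp": [0, 0, 0], "yaw": 0, "claw": 0.0}, {"dp": [0, 0, 0], "yaw": 0, "claw": 0.0}]'

```text
time: 26.2
tool_pos: [0.583, 0.1771, 0.1054]
ee_rot: [0.048, 0.999, 0.0, 0.001]
contact_force: [2.6, 1.2, 3.8]
gripper_width: 0.0197
grip_force: 45.0
```

>>> carry_out --increments '[{"dp": [0, 0, 0], "yaw": 0, "claw": 0.06}, {"dp": [0, 0, 0], "yaw": 0, "claw": 0.06}, {"dp": [0, 0, -0.03], "yaw": 0, "claw": 0.06}, {"dp": [0, 0, -0.04], "yaw": 0, "claw": 0.088}, {"dp": [0, 0, -0.045], "yaw": 0, "claw": 0.088}]'

```text
time: 26.7
tool_pos: [0.58, 0.1763, 0.218]
ee_rot: [0.048, 0.999, -0.001, -0.003]
contact_force: [-0.1, 0.1, 0.6]
gripper_width: 0.0574
grip_force: 0.0
```

>>> carry_out --increments '[{"dp": [0.0091, -0.0484, 0], "yaw": 0, "claw": 0.088}, {"dp": [0.0091, -0.0484, 0], "yaw": 0, "claw": 0.088}, {"dp": [0.0091, -0.0484, 0], "yaw": 0, "claw": 0.088}, {"dp": [0.0091, -0.0484, 0], "yaw": 0, "claw": 0.088}, {"dp": [0.0091, -0.0484, 0], "yaw": 0, "claw": 0.088}]'

```text
time: 27.2
tool_pos: [0.5118, -0.0608, 0.2188]
ee_rot: [0.048, 0.999, 0.0, -0.001]
contact_force: [-0.2, -0.1, 0.9]
gripper_width: 0.0882
grip_force: 0.0
```

>>> carry_out --increments '[{"dp": [0.0091, -0.0484, 0], "yaw": 0, "claw": 0.088}, {"dp": [0.0091, -0.0484, 0], "yaw": 0, "claw": 0.088}, {"dp": [0.0091, -0.0484, 0], "yaw": 0, "claw": 0.088}, {"dp": [0.0091, -0.0484, 0], "yaw": 0, "claw": 0.088}, {"dp": [0.0091, -0.0484, 0], "yaw": 0, "claw": 0.088}]'

```text
time: 27.7
tool_pos: [0.4433, -0.297, 0.2189]
ee_rot: [0.048, 0.999, 0.001, -0.001]
contact_force: [-0.1, -0.1, -0.1]
gripper_width: 0.0881
grip_force: 0.0
```

>>> carry_out --increments '[{"dp": [0, 0, 0], "yaw": 8.25, "claw": 0.088}, {"dp": [0, 0, 0], "yaw": 8.25, "claw": 0.088}, {"dp": [0, 0, 0.01], "yaw": 8.25, "claw": 0.088}, {"dp": [0, 0, 0.01], "yaw": 8.25, "claw": 0.088}, {"dp": [0, 0, 0.01], "yaw": 8.25, "claw": 0.088}]'

```text
time: 28.2
tool_pos: [0.4441, -0.2954, 0.1884]
ee_rot: [0.4, 0.917, 0.0, -0.002]
contact_force: [0.3, 0.1, 0.3]
gripper_width: 0.0881
grip_force: 0.0
```

>>> carry_out --increments '[{"dp": [0, 0, 0.01], "yaw": 8.25, "claw": 0.088}, {"dp": [0, 0, 0.01], "yaw": 8.25, "claw": 0.088}, {"dp": [0, 0, 0.01], "yaw": 8.25, "claw": 0.088}, {"dp": [0, 0, 0], "yaw": 8.25, "claw": 0.088}, {"dp": [0, 0, 0], "yaw": 8.25, "claw": 0.088}]'

```text
time: 28.7
tool_pos: [0.4437, -0.2949, 0.158]
ee_rot: [0.697, 0.717, -0.0, -0.002]
contact_force: [-0.4, 0.2, -1.1]
gripper_width: 0.0883
grip_force: 0.0
```

>>> carry_out --increments '[{"dp": [0, 0, 0], "yaw": 0, "claw": 0.088}, {"dp": [0, 0, 0], "yaw": 0, "claw": 0.088}, {"dp": [0, 0, 0], "yaw": 0, "claw": 0.088}, {"dp": [0, 0, 0], "yaw": 0, "claw": 0.088}, {"dp": [0, 0, 0], "yaw": 0, "claw": 0.088}]'

```text
time: 29.2
tool_pos: [0.4452, -0.296, 0.1601]
ee_rot: [0.695, 0.719, -0.0, 0.0]
contact_force: [0.5, -0.5, 0.2]
gripper_width: 0.0881
grip_force: 0.0
```

Run:
```python
from h import *
c,im=snap("wrist","w9",s=1); p,R=pose(); print(p,np.degrees(np.arctan2(R[1,1],R[0,1])))
hsv=cv2.cvtColor(im,cv2.COLOR_BGR2HSV)
m=((hsv[:,:,0]<6)|(hsv[:,:,0]>173))&(hsv[:,:,1]>140)&(hsv[:,:,2]>60); m=m.astype(np.uint8)*255
m=cv2.morphologyEx(m,cv2.MORPH_CLOSE,np.ones((9,9),np.uint8))
for k in cv2.findContours(m,cv2.RETR_EXTERNAL,cv2.CHAIN_APPROX_SIMPLE)[0]:
    if cv2.contourArea(k)<200: continue
    W=np.array([ray(c,q[0],.025)[:2] for q in k])*1000
    print(cv2.boundingRect(k),np.round(cv2.minAreaRect(W.astype(np.float32))[0]),cv2.minAreaRect(W.astype(np.float32))[1:])
print([(np.round(d["box"]),d["conf"],np.round(ray(c,d["box"][:2],.0125),3)) for d in cams.find_in("wrist","hexset_a")])
```

```text
[ 0.4452223  -0.29600521  0.1600668 ] 2.001224786566276
(231, 93, 28, 98) [ 431. -257.] ((26.382150650024414, 96.65752410888672), 2.0583088397979736)
[(array([358., 141.,  77.,  99.]), 0.66, array([ 0.548, -0.251,  0.013])), (array([246., 141.,  28., 100.]), 0.64, array([ 0.432, -0.255,  0.013]))]
```

>>> carry_out --increments '[{"dp": [0.0395, -0.0128, 0], "yaw": 0, "claw": 0.088}, {"dp": [0, 0, 0.045], "yaw": 0, "claw": 0.07}, {"dp": [0, 0, 0.045], "yaw": 0, "claw": 0.06}, {"dp": [0, 0, 0.03], "yaw": 0, "claw": 0.06}, {"dp": [0, 0, 0.015], "yaw": 0, "claw": 0.06}]'

```text
time: 29.8
tool_pos: [0.429, -0.2555, 0.022]
ee_rot: [0.695, 0.719, -0.0, -0.002]
contact_force: [-0.1, -0.6, 0.2]
gripper_width: 0.0601
grip_force: 0.0
```

>>> carry_out --increments '[{"dp": [0, 0, 0.01], "yaw": 0, "claw": 0.06}, {"dp": [0, 0, 0.006], "yaw": 0, "claw": 0.06}, {"dp": [0, 0, 0.002], "yaw": 0, "claw": 0.06}, {"dp": [0, 0, 0], "yaw": 0, "claw": 0.06}, {"dp": [0, 0, 0], "yaw": 0, "claw": 0.06}]'

```text
time: 30.3
tool_pos: [0.4319, -0.2575, 0.008]
ee_rot: [0.695, 0.719, 0.0, 0.001]
contact_force: [-0.2, -0.6, -0.5]
gripper_width: 0.0602
grip_force: 0.0
```

>>> carry_out --increments '[{"dp": [0, 0, 0], "yaw": 0, "claw": 0.01}, {"dp": [0, 0, 0], "yaw": 0, "claw": 0.01}, {"dp": [0, 0, 0], "yaw": 0, "claw": 0.01}, {"dp": [0, 0, 0], "yaw": 0, "claw": 0.01}, {"dp": [0, 0, 0], "yaw": 0, "claw": 0.01}]' --grip_force 40

```text
time: 30.8
tool_pos: [0.4311, -0.257, 0.0071]
ee_rot: [0.695, 0.719, 0.0, 0.0]
contact_force: [0.1, 0.7, 0.9]
gripper_width: 0.0272
grip_force: 40.0
```

>>> carry_out --increments '[{"dp": [0, 0, 0], "yaw": 0, "claw": 0.01}, {"dp": [0, 0, -0.03], "yaw": 0, "claw": 0.01}, {"dp": [0, 0, -0.045], "yaw": 0, "claw": 0.01}, {"dp": [0, 0, -0.045], "yaw": 0, "claw": 0.01}, {"dp": [0, 0, -0.045], "yaw": 0, "claw": 0.01}]'

```text
time: 31.3
tool_pos: [0.4303, -0.2564, 0.1729]
ee_rot: [0.695, 0.719, -0.0, -0.001]
contact_force: [0.9, -1.0, -2.0]
gripper_width: 0.0273
grip_force: 40.0
```

>>> carry_out --increments '[{"dp": [0, 0, -0.01], "yaw": -8.26, "claw": 0.01}, {"dp": [0, 0, -0.01], "yaw": -8.26, "claw": 0.01}, {"dp": [0, 0, -0.01], "yaw": -8.26, "claw": 0.01}, {"dp": [0, 0, 0], "yaw": -8.26, "claw": 0.01}, {"dp": [0, 0, 0], "yaw": -8.26, "claw": 0.01}]'

```text
time: 31.8
tool_pos: [0.4309, -0.2569, 0.2019]
ee_rot: [0.394, 0.919, 0.0, -0.0]
contact_force: [-0.4, -0.3, -1.2]
gripper_width: 0.0277
grip_force: 40.0
```

>>> carry_out --increments '[{"dp": [0, 0, 0], "yaw": -8.26, "claw": 0.01}, {"dp": [0, 0, 0], "yaw": -8.26, "claw": 0.01}, {"dp": [0, 0, 0], "yaw": -8.26, "claw": 0.01}, {"dp": [0, 0, 0], "yaw": -8.26, "claw": 0.01}, {"dp": [0, 0, 0], "yaw": -8.26, "claw": 0.01}]'

```text
time: 32.3
tool_pos: [0.4306, -0.2566, 0.2012]
ee_rot: [0.044, 0.999, 0.0, -0.001]
contact_force: [-0.6, 0.0, -2.1]
gripper_width: 0.0275
grip_force: 40.0
```

>>> carry_out --increments '[{"dp": [-0.0141, 0.0465, 0], "yaw": 0, "claw": 0.01}, {"dp": [-0.0141, 0.0465, 0], "yaw": 0, "claw": 0.01}, {"dp": [-0.0141, 0.0465, 0], "yaw": 0, "claw": 0.01}, {"dp": [-0.0141, 0.0465, 0], "yaw": 0, "claw": 0.01}, {"dp": [-0.0141, 0.0465, 0], "yaw": 0, "claw": 0.01}]'

```text
time: 32.8
tool_pos: [0.5232, -0.0303, 0.2015]
ee_rot: [0.048, 0.999, -0.0, -0.0]
contact_force: [0.5, -0.4, -1.7]
gripper_width: 0.0276
grip_force: 40.0
```

>>> carry_out --increments '[{"dp": [-0.0143, 0.0463, 0], "yaw": 0, "claw": 0.01}, {"dp": [0, 0, 0], "yaw": 0, "claw": 0.01}, {"dp": [0, 0, 0], "yaw": 0, "claw": 0.01}, {"dp": [0, 0, 0], "yaw": 0, "claw": 0.01}, {"dp": [0, 0, 0], "yaw": 0, "claw": 0.01}]'

```text
time: 33.3
tool_pos: [0.5412, 0.0112, 0.2016]
ee_rot: [0.048, 0.999, -0.0, -0.0]
contact_force: [0.5, -0.1, -1.3]
gripper_width: 0.0276
grip_force: 40.0
```

Run:
```python
from h import *
c,im=snap("wrist","w10",s=1.5); p,R=pose(); print(p,np.degrees(np.arctan2(R[1,1],R[0,1])))
a=cv2.resize(im,None,fx=1.5,fy=1.5)
b=cv2.resize(cv2.imread("pics/raw_w8.png")[90:250,180:360],(360,320))
a[256:576,408:768]=b   # bottom right: earlier left bay view
cv2.imwrite("pics/w10c.png",a)
```

```text
[0.54139975 0.01117961 0.20181036] 84.44468253718159
```

View pics/w10c.png

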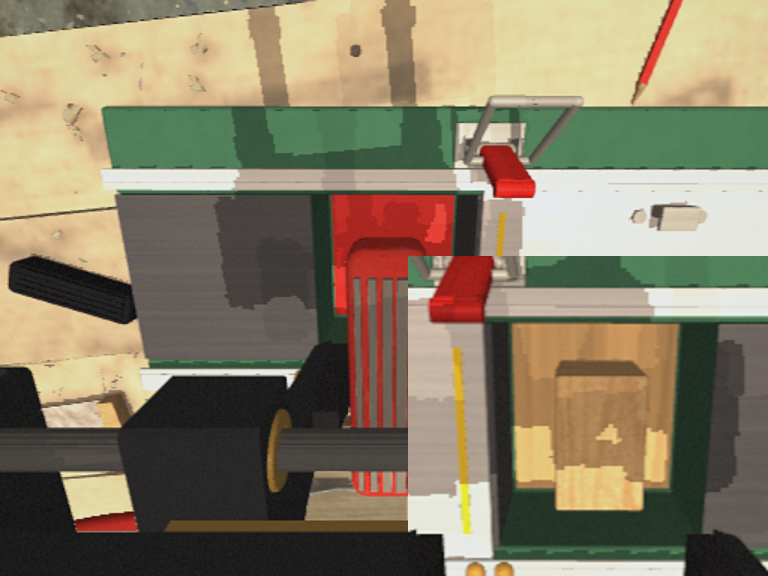

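>>> carry_out --increments '[{"dp": [-0.001, 0.003, 0.03], "yaw": 0, "claw": 0.01}, {"dp": [0, 0, 0.035], "yaw": 0, "claw": 0.01}, {"dp": [0, 0, 0.015], "yaw": 0, "claw": 0.01}, {"dp": [0, 0, 0.01], "yaw": 0, "claw": 0.01}, {"dp": [0, 0, 0.01], "yaw": 0, "claw": 0.01}]'

```text
time: 33.85
tool_pos: [0.5438, 0.0149, 0.1021]
ee_rot: [0.048, 0.999, -0.0, 0.001]
contact_force: [0.3, -0.1, -2.0]
gripper_width: 0.0273
grip_force: 40.0
```

>>> carry_out --increments '[{"dp": [0, 0, 0.01], "yaw": 0, "claw": 0.01}, {"dp": [0, 0, 0.01], "yaw": 0, "claw": 0.01}, {"dp": [0, 0, 0.01], "yaw": 0, "claw": 0.01}, {"dp": [0, 0, 0.005], "yaw": 0, "claw": 0.01}, {"dp": [0, 0, 0], "yaw": 0, "claw": 0.01}]'

```text
time: 34.35
tool_pos: [0.5425, 0.0155, 0.066]
ee_rot: [0.047, 0.999, -0.0, -0.001]
contact_force: [-0.5, 0.1, -1.5]
gripper_width: 0.0277
grip_force: 40.0
```

>>> carry_out --increments '[{"dp": [0, 0, 0.01], "yaw": 0, "claw": 0.01}, {"dp": [0, 0, 0.008], "yaw": 0, "claw": 0.01}, {"dp": [0, 0, 0.004], "yaw": 0, "claw": 0.01}, {"dp": [0, 0, 0], "yaw": 0, "claw": 0.01}, {"dp": [0, 0, 0], "yaw": 0, "claw": 0.01}]'

```text
time: 34.85
tool_pos: [0.5432, 0.0155, 0.0449]
ee_rot: [0.047, 0.999, -0.0, -0.0]
contact_force: [-0.2, -0.8, -1.3]
gripper_width: 0.0278
grip_force: 40.0
```

>>> carry_out --increments '[{"dp": [0, 0, 0], "yaw": 0, "claw": 0.045}, {"dp": [0, 0, 0], "yaw": 0, "claw": 0.045}, {"dp": [0, 0, 0], "yaw": 0, "claw": 0.045}, {"dp": [0, 0, -0.01], "yaw": 0, "claw": 0.045}, {"dp": [0, 0, -0.02], "yaw": 0, "claw": 0.045}]'

```text
time: 35.35
tool_pos: [0.5418, 0.0155, 0.0744]
ee_rot: [0.047, 0.999, -0.0, -0.002]
contact_force: [-0.3, 0.8, -0.0]
gripper_width: 0.0449
grip_force: 0.0
```

>>> carry_out --increments '[{"dp": [0, 0, -0.03], "yaw": 0, "claw": 0.045}, {"dp": [0, 0, -0.045], "yaw": 0, "claw": 0.045}, {"dp": [0, 0, -0.045], "yaw": 0, "claw": 0.045}, {"dp": [0, 0, -0.005], "yaw": 0, "claw": 0.06}, {"dp": [0, 0, 0], "yaw": 0, "claw": 0.06}]'

```text
time: 35.85
tool_pos: [0.5449, 0.0155, 0.2032]
ee_rot: [0.047, 0.999, 0.0, 0.003]
contact_force: [0.4, -1.0, -0.7]
gripper_width: 0.0583
grip_force: 0.0
```

>>> carry_out --increments '[{"dp": [0, 0, 0], "yaw": 0, "claw": 0.06}, {"dp": [0, 0, 0], "yaw": 0, "claw": 0.06}, {"dp": [0, 0, 0], "yaw": 0, "claw": 0.06}, {"dp": [0, 0, 0], "yaw": 0, "claw": 0.06}, {"dp": [0, 0, 0], "yaw": 0, "claw": 0.06}]'

```text
time: 36.35
tool_pos: [0.5428, 0.0154, 0.1991]
ee_rot: [0.047, 0.999, -0.0, -0.001]
contact_force: [-0.2, 0.4, 0.5]
gripper_width: 0.06
grip_force: 0.0
```

Run:
```python
from h import *
c,im=snap("wrist","w11",s=1); p,R=pose(); print(p,np.degrees(np.arctan2(R[1,1],R[0,1])))
print([(np.round(d["box"]),round(d["conf"],2)) for d in cams.find_in("wrist","hexset_a")])
# expected box of a hexset lying centred on the right-bay floor
O=np.array([.5467,.068,0]);Z=Rn.from_euler('z',-5.4,degrees=True).as_matrix()
P=np.array([proj(c,O+Z@np.array([x,-.055+y,z])) for x in(-.05,.05) for y in(-.014,.014) for z in(.008,.033)]);print(P.min(0),P.max(0))
s=np.array([[((im[r,q,2]>100) and im[r,q,1]<70) for q in range(190,330,4)] for r in range(115,240,6)])
for r,row in zip(range(115,240,6),range(len(s))): print(r,''.join('R' if v else '.' for v in s[row]))
g=cv2.cvtColor(im,cv2.COLOR_BGR2GRAY)
for r in range(115,240,6): print(' '.join(f"{g[r,q]:3d}" for q in range(200,330,5)))
print("to handle",togo(.583,.1771,.12))
```

```text
[0.54294358 0.015459   0.19934704] 84.5640141184721
[(array([ 43., 193.,  85.,  42.]), 0.76), (array([258., 173.,  20.,  86.]), 0.63), (array([411., 188., 199., 130.]), 0.33)]
[243.48491525 128.15066623] [268.93465328 214.51597011]
115 .................................RR
121 ..................................R
127 ..................................R
133 .......RRRRRRRRRRRRRRRRRRRRR.......
139 .......RRRRRRRRRRRRRRRRRRRRR.......
145 .......RRRRRRRR.....RRRRRRRR.......
151 .......RRRRRRRR.....RRRRRRRR.......
157 .......RRRRRRRR.....RRRRRRRR.......
163 .......RRRRRRRR.....RRRRRRR........
169 .......RRRRRRRR.....RRRRRRR........
175 ........RRRRRRR.....RRRRRRR........
181 ........RRRRRRR.....RRRRRRR........
187 ........RRRRRRR.....RRRRRRR........
193 ........RRRRRRR.....RRRRRRR........
199 ........RRRRRRR.....RRRRRRR........
205 ........RRRRRRR.....RRRRRRR........
211 ...................................
217 ...................................
223 ...................................
229 ...................................
235 ...................................
177 175 174 156 159 157 159 
[... 1491 characters left out ...]
 109 108 109  70  31  38  51 161 158 147
 58  59  42  42  74 102 114  91  72 113 124 137 147 154  63 113 111  93  64  75  30  38  81 237 159 155
 94  89  42  42  62  64  61  63  57  58 143 139 113 157  53  60  63  69  63  73  37  40  62 230 229 212
 95  99  38  47  47  50  48  43  48  50  49  43  46  48  46  46  48  44  47  47  36  36  97 232 231 211
 92 104  45  48  48  45  47  47  45  46  48  44  48  44  44  47  43  45  49  45  48  36  96 229 229 209
 20  19  44  46  47  49  47  49  48  44  49  47  48  48  46  47  44  47  46  45  45  36  65  13  15  24
 23  17  46  50  51  47  49  45  46  49  46  50  45  46  48  50  52  45  46  46  46  44  56  21  23  27
to handle [-0.0245  0.1647  0.0795]
```

>>> carry_out --increments '[{"dp": [-0.0061, 0.0412, 0], "yaw": 0, "claw": 0.06}, {"dp": [-0.0061, 0.0412, 0], "yaw": 0, "claw": 0.06}, {"dp": [-0.0061, 0.0412, 0], "yaw": 0, "claw": 0.06}, {"dp": [-0.0062, 0.0411, 0], "yaw": 0, "claw": 0.06}, {"dp": [0, 0, 0.04], "yaw": 0, "claw": 0.06}]'

```text
time: 36.95
tool_pos: [0.5892, 0.183, 0.1663]
ee_rot: [0.046, 0.999, 0.003, 0.007]
contact_force: [0.8, -0.6, 0.2]
gripper_width: 0.0602
grip_force: 0.0
```

>>> carry_out --increments '[{"dp": [0, 0, 0.03], "yaw": 0, "claw": 0.06}, {"dp": [0, 0, 0.015], "yaw": 0, "claw": 0.06}, {"dp": [0, 0, 0.009], "yaw": 0, "claw": 0.06}, {"dp": [0, 0, 0], "yaw": 0, "claw": 0.06}, {"dp": [0, 0, 0], "yaw": 0, "claw": 0.0}]' --grip_force 45

```text
time: 37.45
tool_pos: [0.5842, 0.177, 0.1073]
ee_rot: [0.048, 0.999, 0.0, 0.001]
contact_force: [0.7, 0.0, -0.1]
gripper_width: 0.0538
grip_force: 0.0
```

>>> carry_out --increments '[{"dp": [0, 0, 0], "yaw": 0, "claw": 0.0}, {"dp": [0, 0, 0], "yaw": 0, "claw": 0.0}, {"dp": [0, 0, 0], "yaw": 0, "claw": 0.0}, {"dp": [0, 0, 0], "yaw": 0, "claw": 0.0}, {"dp": [0, 0, 0], "yaw": 0, "claw": 0.0}]'

```text
time: 37.95
tool_pos: [0.5834, 0.1771, 0.1065]
ee_rot: [0.047, 0.999, 0.0, 0.0]
contact_force: [-0.3, -0.0, 2.4]
gripper_width: 0.0197
grip_force: 45.0
```

>>> carry_out --increments '[{"dp": [0, -0.012, 0], "yaw": 0, "claw": 0.0}, {"dp": [0, -0.02, 0], "yaw": 0, "claw": 0.0}, {"dp": [0, -0.02, 0], "yaw": 0, "claw": 0.0}, {"dp": [0, -0.02, 0], "yaw": 0, "claw": 0.0}, {"dp": [0, -0.02, 0], "yaw": 0, "claw": 0.0}]'

```text
time: 38.45
tool_pos: [0.5744, 0.0855, 0.1065]
ee_rot: [0.047, 0.999, 0.001, 0.0]
contact_force: [-0.0, 1.8, 2.4]
gripper_width: 0.0192
grip_force: 45.0
```

>>> carry_out --increments '[{"dp": [0, -0.01, 0], "yaw": 0, "claw": 0.0}, {"dp": [0, -0.005, 0], "yaw": 0, "claw": 0.0}, {"dp": [0, -0.003, 0], "yaw": 0, "claw": 0.0}, {"dp": [0, 0, 0], "yaw": 0, "claw": 0.0}, {"dp": [0, 0, 0], "yaw": 0, "claw": 0.0}]'

```text
time: 38.95
tool_pos: [0.5727, 0.0674, 0.1064]
ee_rot: [0.047, 0.999, -0.0, -0.0]
contact_force: [-2.9, 0.3, 5.0]
gripper_width: 0.0199
grip_force: 45.0
```

>>> carry_out --increments '[{"dp": [0, 0, 0], "yaw": 0, "claw": 0.0}, {"dp": [0, 0, 0], "yaw": 0, "claw": 0.0}, {"dp": [0, 0, 0], "yaw": 0, "claw": 0.0}, {"dp": [0, 0, 0], "yaw": 0, "claw": 0.0}, {"dp": [0, 0, 0], "yaw": 0, "claw": 0.0}]'

```text
time: 39.45
tool_pos: [0.5727, 0.0674, 0.1065]
ee_rot: [0.047, 0.999, -0.0, -0.0]
contact_force: [-2.3, -0.2, 5.8]
gripper_width: 0.0194
grip_force: 45.0
```

>>> carry_out --increments '[{"dp": [0, 0, 0], "yaw": 0, "claw": 0.06}, {"dp": [0, 0, 0], "yaw": 0, "claw": 0.06}, {"dp": [0, 0, -0.03], "yaw": 0, "claw": 0.06}, {"dp": [0, 0, -0.04], "yaw": 0, "claw": 0.0}, {"dp": [0, 0, -0.045], "yaw": 0, "claw": 0.0}]' --grip_force 20

```text
time: 39.95
tool_pos: [0.5715, 0.0674, 0.2201]
ee_rot: [0.047, 0.999, -0.0, -0.002]
contact_force: [0.7, 0.4, -0.4]
gripper_width: 0.0297
grip_force: 0.0
```

>>> carry_out --increments '[{"dp": [0.04, 0, 0], "yaw": 0, "claw": 0.0}, {"dp": [0.04, 0, 0], "yaw": 0, "claw": 0.0}, {"dp": [0.04, 0, 0], "yaw": 0, "claw": 0.0}, {"dp": [0.036, 0, 0], "yaw": 0, "claw": 0.0}, {"dp": [0, 0, 0], "yaw": 0, "claw": 0.0}]'

```text
time: 40.45
tool_pos: [0.4135, 0.0824, 0.2199]
ee_rot: [0.047, 0.999, -0.0, -0.001]
contact_force: [-0.1, -1.2, -0.1]
gripper_width: 0.0005
grip_force: 0.0
```

>>> carry_out --increments '[{"dp": [0, 0, 0.03], "yaw": 0, "claw": 0.0}, {"dp": [0, 0, 0.02], "yaw": 0, "claw": 0.0}, {"dp": [0, 0, 0.01], "yaw": 0, "claw": 0.0}, {"dp": [0, 0, 0.003], "yaw": 0, "claw": 0.0}, {"dp": [0, 0, 0], "yaw": 0, "claw": 0.0}]'

```text
time: 40.95
tool_pos: [0.4179, 0.0823, 0.1579]
ee_rot: [0.047, 0.999, -0.0, -0.0]
contact_force: [0.7, 0.5, 0.1]
gripper_width: 0.0003
grip_force: 0.0
```

Run:
```python
from h import *
c,im=snap("wrist","w12",s=1); p,R=pose(); print(p,np.degrees(np.arctan2(R[1,1],R[0,1])),robot.get_obs()["gripper_width"])
O=np.array([.5467,.068,0]);Z=Rn.from_euler('z',-5.4,degrees=True).as_matrix();print("box xyz",Z.T@(p-O))
# scene camera detections of latch
s=cams.read_camera("scene");cv2.imwrite("pics/s12.png",s[:,:,::-1])
for l in ["latch_loop","loop_bar","latch_lever","keeper"]: print(l,[(np.round(d["box"]).tolist(),round(d["conf"],2)) for d in cams.find_in("wrist",l)],[(np.round(d["box"]).tolist(),round(d["conf"],2)) for d in cams.find_in("scene",l)])
```

```text
[0.41831175 0.08239328 0.15853475] 84.56080292349324 5.948203490173002e-05
box xyz [-0.12917298  0.002247    0.15853475]
latch_loop [] [([243.0, 179.0, 52.0, 48.0], 0.3)]
loop_bar [] []
latch_lever [([257.0, 321.0, 26.0, 14.0], 0.9)] [([244.0, 182.0, 48.0, 47.0], 0.15)]
keeper [] [([247.0, 180.0, 52.0, 53.0], 0.68), ([239.0, 193.0, 106.0, 112.0], 0.42)]
```

>>> carry_out --increments '[{"dp": [-0.012, 0, 0], "yaw": 0, "claw": 0.0}, {"dp": [-0.01, 0, 0], "yaw": 0, "claw": 0.0}, {"dp": [-0.01, 0, 0], "yaw": 0, "claw": 0.0}, {"dp": [-0.008, 0, 0], "yaw": 0, "claw": 0.0}, {"dp": [-0.006, 0, 0], "yaw": 0, "claw": 0.0}]'

```text
time: 41.95
tool_pos: [0.4643, 0.0778, 0.1579]
ee_rot: [0.048, 0.999, -0.0, -0.0]
contact_force: [0.7, 0.8, -0.7]
gripper_width: 0.0002
grip_force: 0.0
```

>>> carry_out --increments '[{"dp": [-0.006, 0, 0], "yaw": 0, "claw": 0.0}, {"dp": [-0.006, 0, 0], "yaw": 0, "claw": 0.0}, {"dp": [-0.006, 0, 0], "yaw": 0, "claw": 0.0}, {"dp": [0, 0, 0], "yaw": 0, "claw": 0.0}, {"dp": [0, 0, 0], "yaw": 0, "claw": 0.0}]'

```text
time: 42.45
tool_pos: [0.4811, 0.0763, 0.1579]
ee_rot: [0.047, 0.999, -0.0, -0.0]
contact_force: [-0.8, 0.1, 0.1]
gripper_width: 0.0006
grip_force: 0.0
```

Run:
```python
from h import *
c,im=snap("wrist","w13",s=1); p,R=pose()
O=np.array([.5467,.068,0]);Z=Rn.from_euler('z',-5.4,degrees=True).as_matrix();print("box xyz",Z.T@(p-O))
W=lambda *q:proj(c,O+Z@np.array(q))
for n,q in [("bar down",(-.029,0,.098)),("bar upright",(-.0752,0,.172)),("lever tip",(-.063,0,.151)),("keeper",(-.047,0,.1065)),("handle",(.025,0,.1355))]: print(n,np.round(W(*q)))
a=cv2.imread("pics/raw_w12.png")
print([(np.round(d["box"]).tolist(),round(d["conf"],2)) for l in ["latch_loop","keeper","latch_lever"] for d in cams.find_in("wrist",l)])
```

```text
box xyz [-0.06622968  0.00207982  0.1579171 ]
bar down [256. 249.]
bar upright [255. 240.]
lever tip [255. 242.]
keeper [256. 234.]
handle [256. 337.]
[([259.0, 214.0, 54.0, 27.0], 0.55), ([258.0, 280.0, 273.0, 135.0], 0.72), ([257.0, 208.0, 52.0, 45.0], 0.65)]
```

>>> carry_out --increments '[{"dp": [0, 0, -0.04], "yaw": 0, "claw": 0.0}, {"dp": [0, 0, -0.045], "yaw": 0, "claw": 0.0}, {"dp": [0, 0, -0.035], "yaw": 0, "claw": 0.0}, {"dp": [0, 0, 0], "yaw": 0, "claw": 0.0}, {"dp": [0, 0, 0], "yaw": 0, "claw": 0.0}]'

```text
time: 43.15
tool_pos: [0.4816, 0.0764, 0.279]
ee_rot: [0.047, 0.999, 0.0, 0.001]
contact_force: [-0.4, -0.4, 0.9]
gripper_width: 0.0007
grip_force: 0.0
```

>>> carry_out --increments '[{"dp": [0, 0, 0], "yaw": 0, "claw": 0.0}, {"dp": [0, 0, 0], "yaw": 0, "claw": 0.0}, {"dp": [0, 0, 0], "yaw": 0, "claw": 0.0}, {"dp": [0, 0, 0], "yaw": 0, "claw": 0.0}, {"dp": [0, 0, 0], "yaw": 0, "claw": 0.0}]'

```text
time: 43.65
tool_pos: [0.481, 0.0763, 0.2774]
ee_rot: [0.047, 0.999, -0.0, -0.0]
contact_force: [0.8, -0.2, -0.1]
gripper_width: -0.0
grip_force: 0.0
```

```bash
cat >> h.py <<'E'
O=np.array([.5467,.068,0]);Z=Rn.from_euler('z',-5.4,degrees=True).as_matrix()
def ascii_(c,im,z,xs,ys):
    g=cv2.cvtColor(im,cv2.COLOR_BGR2HSV)
    for x in xs:
        s=''
        for y in ys:
            u,v=proj(c,O+Z@np.array([x,y,z])); h,sa,va=(int(t) for t in g[int(round(v)),int(round(u))])
            s+='R' if (h<8 or h>172) and sa>130 else 'G' if 45<h<95 and sa>60 else ' .:-=+*#%@'[::-1][min(9,va*10//256)]
        print(f"{x*1000:6.0f} {s}")
E
python3 - <<'E'
from h import *
c,im=snap("wrist","w14",s=1); p,R=pose();print(p)
print([(l,np.round(d["box"]).tolist(),round(d["conf"],2)) for l in ["latch_loop","keeper","latch_lever"] for d in cams.find_in("wrist",l)])
ascii_(c,im,.0975,np.arange(-.104,.01,.002),np.arange(-.04,.041,.001))
E
```

```text
[0.48107938 0.07629432 0.27763074]
[('latch_loop', [258.0, 187.0, 33.0, 38.0], 0.82), ('keeper', [259.0, 229.0, 184.0, 109.0], 0.76), ('latch_lever', [257.0, 183.0, 38.0, 50.0], 0.74)]
  -104 GGGGGGGGGGGGGGGGGGGGGGGGGGGGGGGGGGGGGGGGGGGGGGGGGGGGGGGGGGGGGGGGGGGGGGGGGGGGGGGGG
  -102 GGGGGGGGGGGGGGGGGGGGGGGGGGGGGGGGGGGGGGGGGGGGGGGGGGGGGGGGGGGGGGGGGGGGGGGGGGGGGGGGG
  -100 GGGGGGGGGGGGGGGGGGGGGGGGGGGGGGGGGGGGGGGGGGGGGGGGGGGGGGGGGGGGGGGGGGGGGGGGGGGGGGGGG
   -98 GGGGGGGGGGGGGGGGGGGGGGGGGGGGGGGGGGGGGGGGGGGGGGGGGGGGGGGGGGGGGGGGGGGGGGGGGGGGGGGGG
   -96 GGGGGGGGGGGGGGGGGGGGGGG=--------------------------------------=GGGGGGGGGGGGGGGGGG
   -94 GGGGGGGGGGGGGGGGGGGGGGG+------------------===-----------------+GGGGGGGGGGGGGGGGGG
   -92 GGGGGGGGGGGGGGGGGGGGGG*+======================================+GGGGGGGGGGGGGGGGGG
   -90 GGGGGGGGGGGGGGGGGGGGGGG+======================================+GGGGGGGGGGGGGGGGGG
   -88 GGGGGGGGGGGGGGGGGGGGGGG+=====+=======================+++======*GGGGGGGGGGGGGGGGGG
   -86 GGGGGGGGGGGGGGGGGGGGGGG+===++#*+=====================++#*=====*GGGGGGGGGGGGGGGGGG
   -84 GGGGGGGGGGGGGGGGGG
[... 3447 characters left out ...]
   -6                                                                                  
    -4                                                                                  
    -2                               .                                                  
     0                                                                                  
     2                                      .::..                                       
     4                       ::.    .:::::::::::::::::::..       .::                    
     6                     .*@@=.    .:::::::::::-::::::..       ..=G#--                
     8             .--*@@@@%%%%+*@@@@@@@@@@@@@@@@@@@@@@@@@@@@@@@@++*@%%%@@@@#-
```

>>> carry_out --increments '[{"dp": [-0.0285, 0.001, 0], "yaw": 0, "claw": 0.0}, {"dp": [0, 0, 0.045], "yaw": 0, "claw": 0.0}, {"dp": [0, 0, 0.045], "yaw": 0, "claw": 0.0}, {"dp": [0, 0, 0.03], "yaw": 0, "claw": 0.0}, {"dp": [0, 0, 0.012], "yaw": 0, "claw": 0.0}]'

```text
time: 44.35
tool_pos: [0.507, 0.0743, 0.1423]
ee_rot: [0.047, 0.999, -0.0, -0.003]
contact_force: [-0.1, 0.4, 0.7]
gripper_width: 0.0006
grip_force: 0.0
```

>>> carry_out --increments '[{"dp": [0, 0, 0.0055], "yaw": 0, "claw": 0.0}, {"dp": [0, 0, 0], "yaw": 0, "claw": 0.0}, {"dp": [0, 0, 0], "yaw": 0, "claw": 0.0}, {"dp": [0, 0, 0], "yaw": 0, "claw": 0.0}, {"dp": [0.005, 0, 0], "yaw": 0, "claw": 0.0}]'

```text
time: 44.85
tool_pos: [0.506, 0.0752, 0.1421]
ee_rot: [0.047, 0.999, 0.0, 0.002]
contact_force: [0.1, -0.7, 0.0]
gripper_width: 0.0003
grip_force: 0.0
```

Run:
```python
from h import *
p,R=pose();print(p,Z.T@(p-O),robot.get_obs()["contact_force"])
```

```text
[0.50604571 0.07517846 0.14212021] [-0.04114941  0.0033207   0.14212021] [ 0.06410531 -0.70626248  0.04606395]
```

>>> carry_out --increments '[{"dp": [0.009, 0, 0], "yaw": 0, "claw": 0.0}, {"dp": [0.01, 0, -0.001], "yaw": 0, "claw": 0.0}, {"dp": [0.01, 0, -0.001], "yaw": 0, "claw": 0.0}, {"dp": [0.01, 0, 0], "yaw": 0, "claw": 0.0}, {"dp": [0, 0, 0], "yaw": 0, "claw": 0.0}]'

```text
time: 45.35
tool_pos: [0.4665, 0.079, 0.1442]
ee_rot: [0.047, 0.999, 0.0, 0.002]
contact_force: [2.5, -0.1, 4.4]
gripper_width: 0.0005
grip_force: 2.4
```

>>> carry_out --increments '[{"dp": [0.007, 0, 0.002], "yaw": 0, "claw": 0.0}, {"dp": [0.007, 0, 0.0045], "yaw": 0, "claw": 0.0}, {"dp": [0.006, 0, 0.0055], "yaw": 0, "claw": 0.0}, {"dp": [0.004, 0, 0.007], "yaw": 0, "claw": 0.0}, {"dp": [0.003, 0, 0.007], "yaw": 0, "claw": 0.0}]'

```text
time: 45.85
tool_pos: [0.437, 0.0812, 0.1147]
ee_rot: [0.047, 0.999, -0.0, -0.002]
contact_force: [0.0, -0.3, 0.0]
gripper_width: 0.0003
grip_force: 0.0
```

Run:
```python
from h import *
p,R=pose();print(p,Z.T@(p-O),robot.get_obs()["contact_force"])
```

```text
[0.43704412 0.08115082 0.11471507] [-0.11040683  0.00277292  0.11471507] [ 0.01798427 -0.2587821   0.00596545]
```

>>> carry_out --increments '[{"dp": [0, 0, 0.002], "yaw": 0, "claw": 0.0}, {"dp": [0, 0, 0.002], "yaw": 0, "claw": 0.0}, {"dp": [0, 0, 0], "yaw": 0, "claw": 0.0}, {"dp": [0, 0, -0.03], "yaw": 0, "claw": 0.0}, {"dp": [0, 0, -0.045], "yaw": 0, "claw": 0.0}]'

```text
time: 46.35
tool_pos: [0.4366, 0.0809, 0.1856]
ee_rot: [0.047, 0.999, -0.001, -0.003]
contact_force: [1.2, -0.1, 0.1]
gripper_width: 0.0006
grip_force: 0.0
```

>>> carry_out --increments '[{"dp": [0, 0, -0.045], "yaw": 0, "claw": 0.0}, {"dp": [-0.01, 0, -0.045], "yaw": 0, "claw": 0.0}, {"dp": [-0.02, 0, 0], "yaw": 0, "claw": 0.0}, {"dp": [0, 0, 0], "yaw": 0, "claw": 0.0}, {"dp": [0, 0, 0], "yaw": 0, "claw": 0.0}]'

```text
time: 46.85
tool_pos: [0.4685, 0.0784, 0.277]
ee_rot: [0.048, 0.999, -0.0, -0.001]
contact_force: [-0.9, 0.5, -0.4]
gripper_width: 0.0006
grip_force: 0.0
```

Run:
```python
from h import *
c,im=snap("wrist","w15",s=1.5); p,R=pose();print(p)
ascii_(c,im,.105,np.arange(-.134,.0,.003),np.arange(-.035,.041,.0015))
sc=cams.read_camera("scene")[:,:,::-1];cv2.imwrite("pics/s15.png",sc)
a=cv2.resize(im[60:300,110:400],None,fx=1.7,fy=1.7,interpolation=cv2.INTER_CUBIC)
b=cv2.resize(sc[125:205,190:300],None,fx=3,fy=3,interpolation=cv2.INTER_CUBIC)
C=np.zeros((max(a.shape[0],b.shape[0]),a.shape[1]+b.shape[1],3),np.uint8);C[:a.shape[0],:a.shape[1]]=a;C[:b.shape[0],a.shape[1]:]=b[:,:]
C=C[:600,:800];print(C.shape);cv2.imwrite("pics/final.png",C)
```

```text
[0.46780247 0.07837255 0.2763507 ]
  -134 ======++++===-=------::----------:::::::::.   .-:::
  -131 =======+======-----========+===--:::::::::. .  .:::
  -128 -------========----RRRRRRRRRRRR-::::::::::     .:::
  -125 ------=========----RRRRRRRRRRRR-:::::::::.    .::::
  -122 -------------------RRRRRRRRRRRR--::::::::::::::::::
  -119 -------------------RRRRRRRRRRRR--::::::::::::::::::
  -116 GGGGGGGGGGGGGGGGGGGRRRRRRRRRRRR%GGGGGGGGGGGGGGGGGGG
  -113 GGGGGGGGGGGGGGGGGGGRRRRRRRRRRRR#GGGGGGGGGGGGGGGGGGG
  -110 GGGGGGGGGGGGGGGGGGGRRRRRRRRRRRR%GGGGGGGGGGGGGGGGGGG
  -107 GGGGGGGGGGGGGGGGGGGRRRRRRRRRRRRGGGGGGGGGGGGGGGGGGGG
  -104 GGGGGGGGGGGGGGGGGGGRRRRRRRRRRRRGGGGGGGGGGGGGGGGGGGG
  -101 GGGGGGGGGGGGGGGGGGGRRRRRRRRRRRRGGGGGGGGGGGGGGGGGGGG
   -98 GGGGGGGGGGGG+=======RRRRRRRRRRR===-==.GGGGGGGGGGGGG
   -95 GGGGGGGGGGGG+=======RRRRRRRRRRR+====++GGGGGGGGGGGGG
   -92 GGGGGGGGGGGG*++=====RRRRRRRRRRR===+++-GGGGGGGGGGGGG
   -89 GGGGGGGGGGGG*+++*==RRRRRRRRRRRR=+*++++GGGGGGGGGGGGG
   -86 GGGGGGGGGGGG*++==+=RRRRRRRRRRRR=++=+++GGGGGGGGGGGGG
   -83 GGGGGGGGGGGG*+++=*++RRRRRRRRRRR+*+++++GGGGGGGGGGGGG
   
[... 903 characters left out ...]
                                     
   -32               .                                    
   -29                                                    
   -26                                                    
   -23                                                    
   -20                                                    
   -17                                                    
   -14                                                    
   -11            .*@                      .=#-           
    -8       .-@@%%%+*@@@@@@@@@+=*@@@@@@@@@+*%%@@@-       
    -5     :%@@%%%%%%@%@%@%%%@@+=*@%%%%@%%%%%%%%%%%@#.    
    -2    :#@%%%%%%%%@G%%%%%%%@+=*@%@%%%%%%%%%%%%%%%@+.   
(408, 800, 3)
```

View pics/final.png

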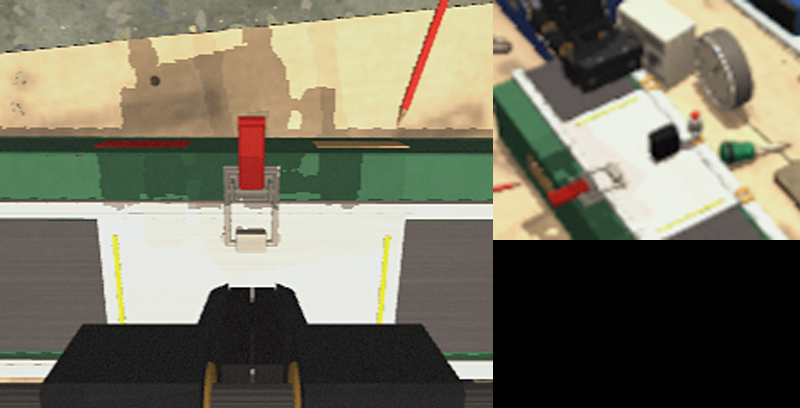

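The lever lies flat to the front, the loop bar sits under the keeper's lip, the shutter is in the middle and the gripper is clear.

```bash
python3 -c "
from station import robot
print(robot.close_job())"
```

```text
the job is handed in; nothing more can be done
None
```

The job is handed in: both timber packers are stacked in the left bay and the one red hex-key set I found is in the right bay, the shutter is back at its middle stop, and the loop is hooked behind the keeper with the lever flat. One brief 44 N wrist-force reading came while I lowered the second packer, probably from it touching the first; no result came back after hand-in.

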